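Register a key-blank carrier on the microscope stage

TASK

Get the key blank ready for the microscope: lift the handlamp off the stage by its handle and set it down upright, wholly on the round rubber lamp rest lying on the table. Then push the flat aluminium carrier plate across the stage until it lies flush against both steel stops, its long edge along the long stop and its short edge against the short stop, and leave it there. Don't knock the lamp over or drop it, and leave the other things where they are.

Things in the scene. Friction and masses are not known exactly. Their poses are not given: they have to be found in the camera images.
- stage: Fixed dark steel stage plate, 240 (its x) x 350 (its y) x 12 mm, on the table; origin at the centre of its underside, top at z = 12 mm, x roughly away from the robot (yaw within 0.3 rad). Two bright steel stops form a square corner on it. Registered, the carrier's origin is at x = +47, y = +55, z = 12 mm in this frame, its axes parallel to these.
- long_stop (a point): Middle of the long stop's working face, which looks to the stage's -x at x = +95 mm. A fixed steel bar along the stage's y, from y = -160 to +140 mm, 14 mm thick, 20 mm tall above the stage top.
- short_stop (a point): Middle of the short stop's working face, which looks to the stage's -y at y = +130 mm. A fixed steel bar along the stage's x, from x = +5 to +85 mm, 14 mm thick, 20 mm tall above the stage top.
- stop_corner (a point): Point on the stage top where the two working faces of the stops meet (stage frame x = +95, y = +130, z = 12 mm). The registered carrier's far left corner lies here.
- carrier: Loose aluminium plate, 96 (its x) x 150 (its y) x 18 mm, about 0.6 kg, with a brass key blank 75 mm long, 3 mm high, fixed on top. It slides on the stage and is too wide to grip: push it by its edges. Origin at the centre of its underside. It starts in the stage's near right part, off both stops, skewed up to 0.2 rad to the stage.
- carrier_far_left (a point): Bottom corner of the carrier at its x = +48, y = +75 mm: the corner that goes into the corner of the stops.
- carrier_far_right (a point): Bottom corner of the carrier at its x = +48, y = -75 mm: the other end of the long edge that goes against the long stop.
- carrier_near_left (a point): Bottom corner of the carrier at its x = -48, y = +75 mm: the other end of the short edge that goes against the short stop.
- lamp: Handlamp: upright grey can, 72 mm diameter, 80 mm tall, with a black lens barrel (50 mm diameter, 46 mm up) reaching 50 mm from the axis to its -x, and a black handle over the top; 132 mm tall in all, about 0.35 kg. It starts on the stage near the corner of the stops, where the carrier must go. Origin at the centre of its underside.
- lamp_handle (a point): Middle of the lamp's handle bar, 125 mm above its underside. The bar is straight and level, 80 mm long along the lamp's x, 16 mm wide (y), 14 mm thick (z), open at the sides and clear of the can by 38 mm; pinch it across its width, along the lamp's y.
- lamp_rest: Lamp rest: fixed flat round disc of black rubber, 130 mm diameter, 6 mm thick, on the table to the left or right of the stage (a white tray, fixed, is on the other side). Origin at the centre of its underside, top at z = 6 mm.
- loupe: Loose aluminium loupe standing on the stage's near left part: 38 mm diameter, 26 mm tall. Leave alone. Origin at the centre of its underside.
- jar: Loose amber glass jar with black cap, 60 mm diameter, 85 mm tall, far left on the table. Leave alone. Origin at the centre of its underside.
- brush: Loose brush with a wooden handle lying on the table, far right. Leave alone. Origin under its middle.
Not all that is in view belongs to the job. There is more than one size of the lamp; the job needs the largest.

How it is judged:
On the way, in this order (a step that is already met when the one before it is completed fails the run):
1. the lamp stands upright and released on its rest (horizontal distance between lamp and lamp_rest below 0.028 m and height (world z) of lamp between 0.003 and 0.009 m and angle between lamp's own z axis and vertical below 0.06 rad and contact force between the fingers and lamp below 0.05 N), for 0.2 s.
2. the carrier lies flush against both stops (x of carrier_far_left in the frame of stage between 0.093 and 0.097 m and x of carrier_far_right in the frame of stage above 0.093 m and y of carrier_far_left in the frame of stage between 0.128 and 0.132 m and y of carrier_near_left in the frame of stage above 0.128 m and z of carrier in the frame of stage between 0.01 and 0.014 m and angle between carrier's own z axis and vertical below 0.02 rad), for 0.2 s.
At the end, for the whole second after the job is handed in: Lamp upright (within 0.06 rad), released, at rest on the lamp rest, its axis within 28 mm of the rest's centre. Carrier flat on the stage, at rest, both ends of its long edge within 2 mm of the long stop's face and both ends of its short edge within 2 mm of the short stop's face (all of step 1 and all of step 2 and linear speed of each of lamp, carrier below 0.01 m/s); the robot touches nothing.
It fails at once if the lamp is tipped over (more than 0.6 rad) (angle between lamp's own z axis and vertical above 0.6 rad).
It fails at once if the lamp is dropped: in free fall with its underside more than 30 mm above the table (contact force between lamp and anything else below 0.02 N and height (world z) of lamp above 0.03 m).
It fails at once if another thing (loupe, jar, brush) is shifted by more than 30 mm (distance of any of loupe, jar, brush from where it was at the start of the episode above 0.03 m).
It also fails if it takes over 72 s, if anything falls off the work surface, if the arm or the gripper's body presses on something with over 40 N, if the wrist force passes 120 N, or if a joint passes its speed limit or range.

ROBOT

A 7-joint arm with a two-finger parallel gripper is mounted at the origin on the work surface. World frame = base frame: x ahead of the robot, y to its left, z up, the work surface at z = 0. Lengths are in m, angles in rad, forces in N, time in s.
With the tool pointing down it reaches from about 0.425 to 0.875 m from the base axis. Payload 4.7 kg.
Tool frame: the origin (TCP) lies on the centre line of the jaws, within the pads' length; the fingertips stand 14 mm ahead of it and the grasp point (between the pads) lies 5 mm behind it; z points along the fingers, y is the line along which they close (so a half turn about z gives the same grasp; the last joint's range is limited). The gripper opens to 87 mm and grips with 3 to 60 N. Pads are 19 mm wide; open, the fingers measure 117 mm over their backs; the gripper's body (75 mm by 190 mm) begins 51 mm behind the grasp point.
Start: joints at [-1.169, 0.321, -0.07, 1.45, 0.023, 1.371, -0.057], TCP at [0.246, 0.602, 0.206] pointing down, gripper open.
Joint ranges: [-2.86, 2.86], [-0.3, 2.09], [-1.38, 1.24], [0.06, 2.45], [-1.56, 4.7], [0.09, 2.05], [-2.69, 2.69]. Speed limits (rad/s): [2.57, 2.57, 3.14, 3.14, 3.14, 3.14, 3.14].

INTERFACE

Orientations are given as a rotation vector (axis times angle).
In Python, from bench import ctrl gives the robot as it stands.
- The arm moves only by the tool send_rows, never from a script. Its argument "steps" is a list of rows, each an object of numbers: "tx", "ty", "tz": the shift along the tool's x, y, z in units of 60 mm (1.0 is 60 mm); "turn": the turn about the tool's z in units of 8 degrees (1.0 is 8 degrees); "grip": the opening, from 0 (shut) to 1 (fully open). A call has 1 to 12 rows; each row shifts and turns the commanded pose from where the row before left it, along the tool's axes as they then stand; what a row does not reach is not made up. A row lasts 1/8 s, in which the tool goes at most 62.5 mm and 10.7 degrees, less where a joint would pass 70% of its speed; a pose out of reach is approached as far as the arm can. A call is refused whole if a number of a shift passes 1 or a number of a turn 1, either way. A call with a gripper value outside its range is refused whole. The fingers move at their own pace and stop on an object; "newtons" is the grip in N (left out, the last holds). Time passes only in rows, so rows that do not move let the fingers close. It gives the time, the measured TCP pose, the force, the opening and the grip force at its end, in the units of the state.
- ctrl.get_state(): the state, without advancing time (a new reading comes with each control period).
- ctrl.get_image(name): name is "scene" or "top"; returns a dict with "pixels" (384x512x3 uint8, red, green, blue), "K" (3x3 intrinsics, pixels), "cam_to_world" (4x4, takes a point from camera to world coordinates). Camera axes: x right, y down, z forward; pixel columns grow to the right and rows downward; lengths in m; the calibration is good to about 2 mm. A picture is of the moment at which its call begins. There is no depth.
- ctrl.close_job(): hands the job in; it is judged then, once.
The state is a dict: "time": time; "joint_positions": joint angles; "qd": joint speeds; "joint_torque": joint torques, N m; "position": TCP position; "tool_rot": TCP orientation; "ft_force": force on the tool from outside, world axes, zero at the start; "torque": the same for the moment, N m; "grip_width": opening from 0.0 (shut) to 1.0 (fully open); "grip_force": force on a finger pad.
Only numpy, scipy, OpenCV 4.12 (cv2) and the standard library are available. Lean on these libraries where they do the work, as an engineer would, in place of code of your own. Each camera call takes 0.05 s, during which the arm holds its last target. There are 200 camera calls.

## Working session

There is one attempt and no reset: what is moved stays moved. The work goes in short steps, Python scripts to look and compute and a tool call to move; the robot and the scene stay as the last step left them, time stands still between calls to the robot, and variables do not carry over. Pictures are saved under pics/ and viewed, at most 10 in all, crops included, and the job is handed in when it is done.

Besides the shell and the picture viewer there is one more tool, called after "Call:" by a JSON object that holds its "method" and its "body". send_rows: Moves the arm, as the interface text tells. Its arguments: {"type":"object","properties":{"steps":{"type":"array"},"newtons":{"type":"number"}},"required":["steps"]}

```bash
ls; mkdir -p pics
cat > h.py <<'E'
import numpy as np, cv2, pickle
from bench import ctrl
from scipy.spatial.transform import Rotation as R
def grab(n,tag):
    d=ctrl.get_image(n); cv2.imwrite(f'pics/{tag}.png',d['pixels'][:,:,::-1]); pickle.dump(d,open(f'pics/{tag}.pkl','wb')); return d
def load(tag): return pickle.load(open(f'pics/{tag}.pkl','rb'))
def ray(d,uv,z):
    uv=np.atleast_2d(np.asarray(uv,float)); T=np.array(d['cam_to_world'])
    r=np.c_[uv,np.ones(len(uv))]@np.linalg.inv(d['K']).T@T[:3,:3].T
    o=T[:3,3]; return o+r*((z-o[2])/r[:,2])[:,None]
def proj(d,p):
    T=np.linalg.inv(d['cam_to_world']); c=np.atleast_2d(p)@T[:3,:3].T+T[:3,3]; q=c@np.array(d['K']).T; return q[:,:2]/q[:,2:]
E
python3 - <<'E'
from h import *
for n in('scene','top'):
    d=grab(n,n+'0'); print(n,np.round(d['K'],1).tolist(),np.round(d['cam_to_world'],3).tolist())
s=ctrl.get_state(); print(s)
a=[cv2.imread(f'pics/{n}0.png') for n in('scene','top')]
cv2.imwrite('pics/both.png',cv2.resize(np.vstack(a),None,fx=.78,fy=.78))
E
```

```text
pics
scene [[400.1, 0.0, 253.4], [0.0, 400.1, 191.0], [0.0, 0.0, 1.0]] [[0.017, 0.85, -0.527, 1.149], [1.0, -0.022, -0.003, -0.011], [-0.014, -0.527, -0.85, 1.009], [0.0, 0.0, 0.0, 1.0]]
top [[452.3, 0.0, 261.8], [0.0, 452.3, 192.1], [0.0, 0.0, 1.0]] [[0.002, -0.991, 0.136, 0.388], [-1.0, -0.004, -0.013, 0.013], [0.014, -0.136, -0.991, 1.38], [0.0, 0.0, 0.0, 1.0]]
{'time': 0.1, 'joint_positions': array([-1.16891984,  0.32171219, -0.07004478,  1.45156093,  0.02266406,
        1.37083069, -0.056892  ]), 'qd': array([-0.00024227, -0.00112409,  0.00070591, -0.00211497,  0.00094963,
       -0.0001483 ,  0.00074436]), 'joint_torque': array([-3.83565521e-04, -4.92575455e+01, -4.05883575e-01, -3.13398099e+01,
       -6.40538055e-02,  3.94939701e-02,  6.73816203e-05]), 'position': array([0.24567513, 0.60120465, 0.20549048]), 'tool_rot': array([-6.05260232e-01, -3.08256924e+00,  2.70034429e-03]), 'ft_force': array([ 0.39498302, -0.21947875, -0.92532952]), 'torque': array([-0.01421578, -0.00528389,  0.03212704]), 'grip_force': 0.0, 'grip_width': 0.9988276638959878}
```

View pics/top0.png

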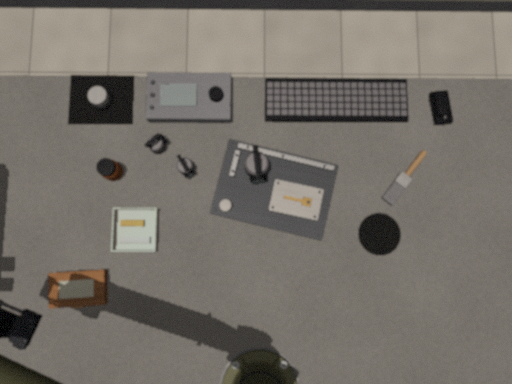

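View pics/scene0.png

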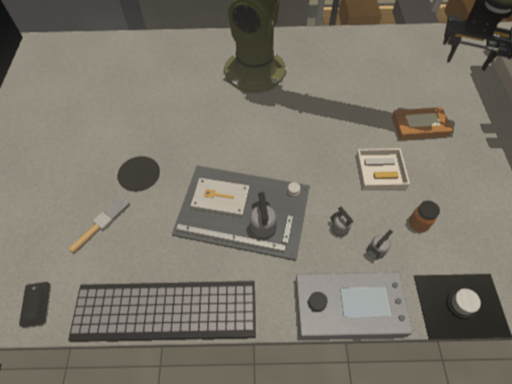

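The top view shows the lamp on the stage at (257,163), the round black rest at (380,234), the carrier at (297,200), the loupe at (225,205), the jar at (109,169) and the brush at (405,178).
Candidates for the lamp are the large one on the stage (257,163) and small ones on the table at (185,165) and (157,144). I choose the one on the stage, which is the largest.
Candidates for the rest are the black disc (380,234), the black square mat (101,99) and the dial (216,94). I choose the disc at (380,234).

Run:
```python
from h import *
a=load('top0')['pixels'][135:245,205:345,::-1]; b=load('scene0')['pixels'][160:260,170:315,::-1]
a=cv2.resize(a,(560,440),interpolation=cv2.INTER_CUBIC)
cv2.imwrite('pics/crop_top.png',a)
b=cv2.resize(b,(725,500),interpolation=cv2.INTER_CUBIC); cv2.imwrite('pics/crop_sc.png',b)
for tag in('top0','scene0'):
    d=load(tag); g=cv2.cvtColor(d['pixels'],cv2.COLOR_RGB2GRAY)
    # rest: dark blob
    m=(g<35).astype(np.uint8); n,l,s,c=cv2.connectedComponentsWithStats(m)
    for i in range(1,n):
        if 300<s[i,4]<3000:
            p=ray(d,c[i],.006)[0]; print(tag,'dark',c[i].round(1),s[i].tolist(),p.round(4))
```

```text
top0 dark [101.7 100.2] [70, 77, 63, 46, 2238] [0.865  0.4974 0.006 ]
top0 dark [440.1 107. ] [430, 92, 22, 32, 494] [ 0.8499 -0.5693  0.006 ]
top0 dark [339.7 118.6] [267, 116, 140, 5, 494] [ 0.8101 -0.25    0.006 ]
top0 dark [379.  233.7] [360, 214, 39, 40, 1117] [ 0.4497 -0.3617  0.006 ]
top0 dark [ 17.8 324.2] [0, 308, 41, 37, 918] [0.1833 0.7079 0.006 ]
top0 dark [260.7 374.1] [239, 361, 47, 23, 738] [ 0.0423 -0.0032  0.006 ]
scene0 dark [ 7.  38.5] [0, 0, 21, 76, 913] [-0.1999 -0.9656  0.006 ]
scene0 dark [487.4  24.2] [464, 0, 48, 69, 1280] [-0.2186  0.9174  0.006 ]
```

View pics/crop_top.png

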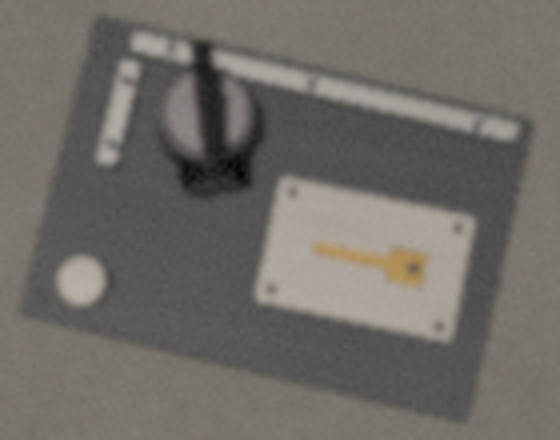

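View pics/crop_sc.png

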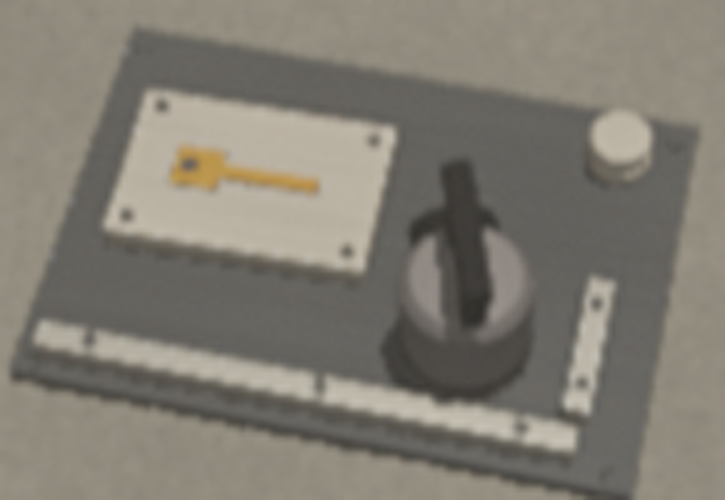

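The crops confirm the big lamp on the stage, handle bar along the stage's x with the lens toward the robot; the carrier is skewed, and both stops are clear bright bars. Now the measurements.

```bash
cat > meas.py <<'E'
from h import *
def rects(d,z,lo=135,amin=40,roi=None,up=4):
    im=cv2.cvtColor(d['pixels'],cv2.COLOR_RGB2GRAY); big=cv2.resize(im,None,fx=up,fy=up,interpolation=cv2.INTER_CUBIC)
    m=(big>lo).astype(np.uint8)
    if roi is not None:
        k=np.zeros_like(m); x0,y0,x1,y1=[int(v*up) for v in roi]; k[y0:y1,x0:x1]=1; m&=k
    out=[]
    for c in cv2.findContours(m,cv2.RETR_EXTERNAL,cv2.CHAIN_APPROX_NONE)[0]:
        if cv2.contourArea(c)<amin*up*up: continue
        uv=(c[:,0,:]+.5)/up-.5; P=ray(d,uv,z)[:,:2]
        out.append((uv.mean(0),cv2.minAreaRect((P*1000).astype(np.float32))))
    return out
E
python3 - <<'E'
from meas import *
for tag,roi in(('top0',(205,135,345,245)),('scene0',(170,160,315,260))):
    d=load(tag); g=cv2.cvtColor(d['pixels'],cv2.COLOR_RGB2GRAY)
    x0,y0,x1,y1=roi; print(tag,'gray pct',np.percentile(g[y0:y1,x0:x1],[5,30,60,80,95]))
    for z in(.030,.032):
      for uv,r in rects(d,z,125 if tag=='top0' else 140,roi=roi): print(z,uv.round(),np.round(r[0],1),np.round(r[1],1),round(r[2],2))
    # rest
    big=cv2.resize(g,None,fx=4,fy=4,interpolation=cv2.INTER_CUBIC); 
    x0,y0,x1,y1=(350,205,410,265) if tag=='top0' else (105,145,172,200)
    sub=big[y0*4:y1*4,x0*4:x1*4]; t=(int(sub.min())+int(np.median(sub)))/2
    t,mm=cv2.threshold(sub,0,255,cv2.THRESH_BINARY_INV+cv2.THRESH_OTSU); c=max(cv2.findContours(mm,0,1)[0],key=cv2.contourArea)[:,0,:]
    P=ray(d,(c+.5)/4-.5+[x0,y0],.006)[:,:2]*1000; print('rest',t,cv2.minEnclosingCircle(P.astype(np.float32)),cv2.fitEllipse(P.astype(np.float32)))
E
```

```text
top0 gray pct [ 78.  88. 116. 120. 164.]
0.03 [225. 205.] [534.  105.9] [37.  35.2] 0.63
0.03 [296. 199.] [ 551.3 -107.3] [152.1  98.3] 77.97
0.03 [250. 163.] [659.8  31.2] [46.2 17.2] 10.38
0.03 [234. 162.] [662.9  79.4] [16.  81.9] 76.3
0.03 [291. 157.] [679.7 -93.6] [206.1  15.5] 76.42
0.03 [245. 146.] [713.7  46.7] [46.5 16. ] 76.99
0.032 [225. 205.] [533.8 105.8] [36.9 35.1] 0.63
0.032 [296. 199.] [ 551.1 -107.1] [151.9  98.1] 77.97
0.032 [250. 163.] [659.4  31.1] [46.2 17.2] 10.38
0.032 [234. 162.] [662.5  79.3] [16.  81.8] 76.3
0.032 [291. 157.] [679.3 -93.4] [205.8  15.5] 76.42
0.032 [245. 146.] [713.2  46.6] [46.4 16. ] 76.99
rest 72.0 ((449.6232604980469, -361.71588134765625), 64.18950653076172) ((449.7719421386719, -361.8418884277344), (125.9255599975586, 126.87902069091797), 13.095093727111816)
scene0 gray pct [ 80. 100. 139. 143. 179.]
0.03 [251. 256.] [737.1 -14. ] [146.8  28.8] 88.67
0.03 [175. 255.] [ 732.  -223.8] [31.1 27.6] 5.31
0.03 [186. 252.] [ 723.9 -194. ] [50.4 27. ] 5.62
0.03 [311. 238.] [688.2 137.3] [28.5 37.6] 69.79
0.03 [231. 237.] [684.5 -79.8] [300.4  
[... 467 characters left out ...]
 5.31
0.032 [186. 252.] [ 724.8 -193.6] [50.3 27. ] 5.62
0.032 [311. 238.] [689.1 137. ] [28.4 37.5] 69.79
0.032 [231. 237.] [685.5 -79.6] [299.8  16.1] 76.35
0.032 [287. 229.] [664.9  76.3] [15.5 81.4] 75.66
0.032 [294. 187.] [529.8 102.9] [33.8 39.6] 85.53
0.032 [175. 203.] [ 594.8 -243. ] [ 46.3 194.6] 78.95
0.032 [220. 196.] [ 554.7 -109.8] [151.1  97.9] 77.9
0.032 [309. 200.] [571.2 143. ] [ 31.3 188.5] 84.74
0.032 [280. 168.] [470.1  62.6] [118.2  72.2] 88.41
0.032 [225. 164.] [ 445.2 -102.3] [224.4  41.2] 85.43
rest 101.0 ((453.6485290527344, -363.78082275390625), 65.90208435058594) ((453.6170959472656, -363.7817687988281), (127.54722595214844, 130.27163696289062), 121.81405639648438)
```

Run:
```python
from h import *
for tag,roi,up,rows in(('top0',(205,135,345,245),4,range(44,150,8)),('scene0',(170,160,315,260),5,range(162,326,12))):
    d=load(tag); g=cv2.cvtColor(d['pixels'],cv2.COLOR_RGB2GRAY); x0,y0,x1,y1=roi
    s=cv2.resize(g[y0:y1,x0:x1],None,fx=up,fy=up,interpolation=cv2.INTER_CUBIC)
    lo,hi=(170,250) if tag=='top0' else (430,500)
    pts=[]
    for r in rows:
        w=np.clip(62-s[r,lo:hi].astype(float),0,None); k=np.where(w>0)[0]
        if len(k)<5: print(r,'few'); continue
        u=lo+(k[0]+k[-1])/2; P=ray(d,[(u+.5)/up-.5+x0,(r+.5)/up-.5+y0],.144)[0]
        print(tag,r,u,len(k),P.round(4)[:2])
    # can top ring: rays for picks
picks={'top0':[(161,115),(258,115),(209,163),(209,66)],'scene0':[(403,285),(533,285),(468,340),(468,222)]}
for tag,(ox,oy),up in(('top0',(205,135),4),('scene0',(170,160),5)):
    d=load(tag); print(tag,'can@.092',[ray(d,[(u+.5)/up-.5+ox,(v+.5)/up-.5+oy],.092)[0][:2].round(3).tolist() for u,v in picks[tag]])
s=ctrl.get_state(); M=R.from_rotvec(s['tool_rot']).as_matrix(); print(M.round(3))
```

```text
top0 44 202.0 13 [0.6881 0.0153]
top0 52 202.0 13 [0.6824 0.0153]
top0 60 202.5 12 [0.6767 0.0149]
top0 68 202.0 21 [0.671  0.0153]
top0 76 208.0 23 [0.6653 0.0111]
top0 84 208.5 22 [0.6596 0.0107]
top0 92 209.0 23 [0.6539 0.0103]
top0 100 211.0 25 [0.6482 0.0089]
top0 108 212.0 23 [0.6426 0.0082]
top0 116 212.0 21 [0.6369 0.0082]
top0 124 213.0 21 [0.6312 0.0075]
top0 132 213.0 21 [0.6256 0.0075]
top0 140 227.0 23 [ 0.62   -0.0023]
top0 148 227.0 38 [ 0.6143 -0.0023]
162 few
scene0 174 455.0 23 [0.6233 0.0044]
scene0 186 458.5 20 [0.6304 0.006 ]
scene0 198 459.0 23 [0.6375 0.006 ]
scene0 210 461.0 35 [0.6445 0.0069]
scene0 222 461.0 63 [0.6514 0.0067]
scene0 234 461.5 30 [0.6583 0.0067]
scene0 246 464.5 24 [0.6651 0.008 ]
scene0 258 468.5 26 [0.6719 0.0098]
scene0 270 470.0 25 [0.6787 0.0103]
scene0 282 472.0 21 [0.6854 0.0111]
scene0 294 473.5 28 [0.692  0.0116]
scene0 306 472.0 25 [0.6986 0.0107]
scene0 318 471.5 22 [0.7051 0.0102]
top0 can@.092 [[0.648, 0.045], [0.648, -0.025], [0.613, 0.01], [0.684, 0.01]]
scene0 can@.092 [[0.658, -0.023], [0.66, 0.044], [0.691, 0.009], [0.622, 0.011]]
[[-0.926  0.378 -0.   ]
 [ 0.378  0.926 -0.002]
 [-0.    -0.002 -1.   ]]
```

Call:
{"method": "send_rows", "body": {"steps": [{"turn": -0.9,"grip": 1},{"turn": -0.9,"grip": 1},{"turn": -0.88,"grip": 1},{"turn": -0.88,"grip": 1},{"tx": -0.4,"ty": -0.75,"grip": 1},{"tx": -0.4,"ty": -0.75,"grip": 1},{"tx": -0.4,"ty": -0.75,"grip": 1},{"tx": -0.4,"ty": -0.75,"grip": 1},{"tx": -0.4,"ty": -0.75,"grip": 1},{"tx": -0.4,"ty": -0.75,"grip": 1},{"tx": -0.4,"ty": -0.75,"grip": 1},{"grip": 1}], "newtons": 25}}

```text
validation failed for argument at $.st...
```

```bash
cat >> h.py <<'E'
def go(x,y,z,hy=None):
    """tool-frame units to reach TCP x,y,z; hy = wanted heading (deg) of tool y"""
    s=ctrl.get_state(); M=R.from_rotvec(s['tool_rot']).as_matrix(); p=s['position']
    h=np.degrees(np.arctan2(M[1,1],M[0,1])); d=np.array([x,y,z])-p
    print('t',round(s['time'],2),'p',p.round(4),'heading y',h.round(2),'tilt z',M[:,2].round(4),'F',np.round(s['ft_force'],1),'grip',round(s['grip_width'],3),round(s['grip_force'],1))
    if hy is not None:
        dt=(hy-h+90)%180-90; print('turn units',round(-dt/8,3))
        a=np.radians(h+dt); M=np.c_[[np.sin(a),-np.cos(a),0],[np.cos(a),np.sin(a),0],[0,0,-1]]
    print('units (after turn) tx ty tz',(M.T@d/.06).round(3))
E
python3 -c "
from h import *
go(.654,.009,.205,96.3)"
```

```text
t 0.1 p [0.2457 0.6012 0.2055] heading y 67.78 tilt z [-5.0e-04 -1.7e-03 -1.0e+00] F [ 0.4 -0.2 -0.9] grip 0.999 0.0
turn units -3.565
units (after turn) tx ty tz [ 5.6810e+00 -1.0557e+01  8.0000e-03]
```

Call:
{"method": "send_rows", "body": {"steps": [{"tx": 0,"ty": 0,"tz": 0,"turn": -0.9,"grip": 1},{"tx": 0,"ty": 0,"tz": 0,"turn": -0.9,"grip": 1},{"tx": 0,"ty": 0,"tz": 0,"turn": -0.88,"grip": 1},{"tx": 0,"ty": 0,"tz": 0,"turn": -0.88,"grip": 1},{"tx": -0.4,"ty": -0.75,"tz": 0,"turn": 0,"grip": 1},{"tx": -0.4,"ty": -0.75,"tz": 0,"turn": 0,"grip": 1},{"tx": -0.4,"ty": -0.75,"tz": 0,"turn": 0,"grip": 1},{"tx": -0.4,"ty": -0.75,"tz": 0,"turn": 0,"grip": 1},{"tx": -0.4,"ty": -0.75,"tz": 0,"turn": 0,"grip": 1},{"tx": -0.4,"ty": -0.75,"tz": 0,"turn": 0,"grip": 1},{"tx": -0.4,"ty": -0.75,"tz": 0,"turn": 0,"grip": 1},{"tx": 0,"ty": 0,"tz": 0,"turn": 0,"grip": 1}], "newtons": 25}}

```text
time: 1.6
position: [0.4501, 0.3018, 0.2062]
tool_rot: [-0.158, 3.137, -0.003]
ft_force: [0.4, 0.3, -0.4]
grip_width: 1.002
grip_force: 0.0
```

```bash
sed -i 's/\[np.sin(a),-np.cos(a),0\]/[-np.sin(a),np.cos(a),0]/' h.py
python3 -c "
from h import *
go(.654,.009,.205,96.3)"
```

```text
t 1.6 p [0.4501 0.3018 0.2062] heading y 95.76 tilt z [ 8.e-04 -2.e-03 -1.e+00] F [ 0.4  0.3 -0.4] grip 1.002 0.0
turn units -0.068
units (after turn) tx ty tz [-2.842 -5.224  0.021]
```

Call:
{"method": "send_rows", "body": {"steps": [{"tx": -0.41,"ty": -0.75,"tz": 0,"turn": -0.07,"grip": 1},{"tx": -0.41,"ty": -0.75,"tz": 0,"turn": 0,"grip": 1},{"tx": -0.41,"ty": -0.75,"tz": 0,"turn": 0,"grip": 1},{"tx": -0.41,"ty": -0.75,"tz": 0,"turn": 0,"grip": 1},{"tx": -0.41,"ty": -0.75,"tz": 0,"turn": 0,"grip": 1},{"tx": -0.41,"ty": -0.75,"tz": 0,"turn": 0,"grip": 1},{"tx": -0.38,"ty": -0.72,"tz": 0,"turn": 0,"grip": 1},{"tx": 0,"ty": 0,"tz": 0,"turn": 0,"grip": 1},{"tx": 0,"ty": 0,"tz": 0,"turn": 0,"grip": 1}]}}

```text
time: 2.72
position: [0.6527, 0.0177, 0.2058]
tool_rot: [0.189, -3.135, -0.002]
ft_force: [-0.6, 0.8, -0.0]
grip_width: 1.001
grip_force: 0.0
```

```bash
python3 -c "
from h import *
go(.654,.009,.132,96.3)
d=grab('scene','s1')
cv2.imwrite('pics/s1c.png',cv2.resize(d['pixels'][130:270,170:330,::-1],None,fx=4,fy=4,interpolation=cv2.INTER_CUBIC))"
```

```text
t 2.73 p [0.6527 0.0177 0.2058] heading y 96.89 tilt z [-0.0014  0.0013 -1.    ] F [-0.6  0.8 -0. ] grip 1.001 0.0
turn units 0.074
units (after turn) tx ty tz [-0.005 -0.146  1.23 ]
```

View pics/s1c.png

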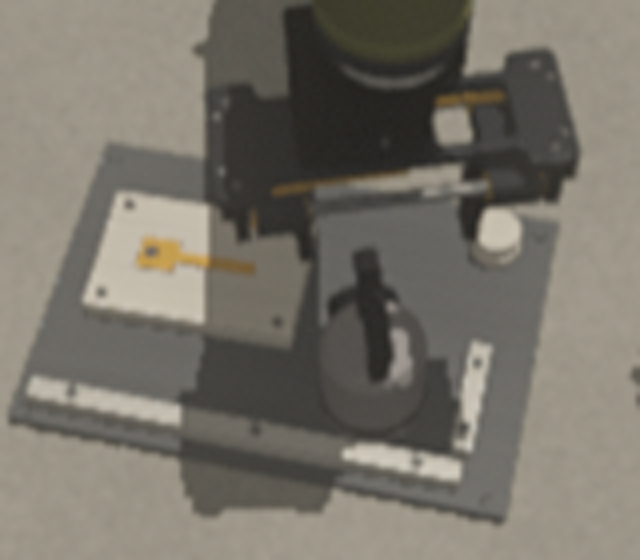

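The gripper hovers above the handle, with the fingers at crop (305,245) and (470,215) and the bar between them. Correcting and going down.

Call:
{"method": "send_rows", "body": {"steps": [{"tx": 0,"ty": -0.14,"tz": 0,"turn": 0.07,"grip": 1},{"tx": 0,"ty": 0,"tz": 0.4,"turn": 0,"grip": 1},{"tx": 0,"ty": 0,"tz": 0.4,"turn": 0,"grip": 1},{"tx": 0,"ty": 0,"tz": 0.4,"turn": 0,"grip": 1},{"tx": 0,"ty": 0,"tz": 0,"turn": 0,"grip": 1},{"tx": 0,"ty": 0,"tz": 0,"turn": 0,"grip": 1}]}}

```text
time: 3.52
position: [0.6547, 0.0079, 0.1357]
tool_rot: [-0.172, 3.135, 0.0]
ft_force: [-0.2, -0.4, 0.7]
grip_width: 1.0
grip_force: 0.0
```

```bash
python3 -c "
from h import *
go(.654,.009,.132,96.3)"
```

```text
t 3.52 p [0.6547 0.0079 0.1357] heading y 96.29 tilt z [ 1.5e-03  2.0e-04 -1.0e+00] F [-0.2 -0.4  0.7] grip 1.0 0.0
turn units -0.001
units (after turn) tx ty tz [0.009 0.02  0.061]
```

Call:
{"method": "send_rows", "body": {"steps": [{"tx": 0,"ty": 0,"tz": 0.06,"turn": 0,"grip": 1},{"tx": 0,"ty": 0,"tz": 0,"turn": 0,"grip": 0.35},{"tx": 0,"ty": 0,"tz": 0,"turn": 0,"grip": 0.35},{"tx": 0,"ty": 0,"tz": 0,"turn": 0,"grip": 0.25},{"tx": 0,"ty": 0,"tz": 0,"turn": 0,"grip": 0.2},{"tx": 0,"ty": 0,"tz": 0,"turn": 0,"grip": 0.1},{"tx": 0,"ty": 0,"tz": 0,"turn": 0,"grip": 0.1},{"tx": 0,"ty": 0,"tz": 0,"turn": 0,"grip": 0.1},{"tx": 0,"ty": 0,"tz": 0,"turn": 0,"grip": 0.1}], "newtons": 25}}

```text
time: 4.65
position: [0.6542, 0.0076, 0.1308]
tool_rot: [-0.172, 3.137, 0.0]
ft_force: [-0.5, -0.1, -0.0]
grip_width: 0.177
grip_force: 0.0
```

Call:
{"method": "send_rows", "body": {"steps": [{"tx": 0,"ty": 0,"tz": 0,"turn": 0,"grip": 0},{"tx": 0,"ty": 0,"tz": 0,"turn": 0,"grip": 0},{"tx": 0,"ty": 0,"tz": 0,"turn": 0,"grip": 0}]}}

```text
time: 5.03
position: [0.6542, 0.0076, 0.1309]
tool_rot: [-0.172, 3.137, 0.0]
ft_force: [0.5, -0.1, -0.4]
grip_width: 0.007
grip_force: 0.0
```

The fingers shut on nothing (0.007), so I look.

```bash
python3 -c "
from h import *
a=grab('scene','s2')['pixels'][130:250,190:330,::-1];b=grab('top','t2')['pixels'][110:230,190:330,::-1]
cv2.imwrite('pics/g2.png',np.hstack([cv2.resize(i,(400,343),interpolation=cv2.INTER_CUBIC) for i in(a,b)]))"
```

```text
(no output)
```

View pics/g2.png

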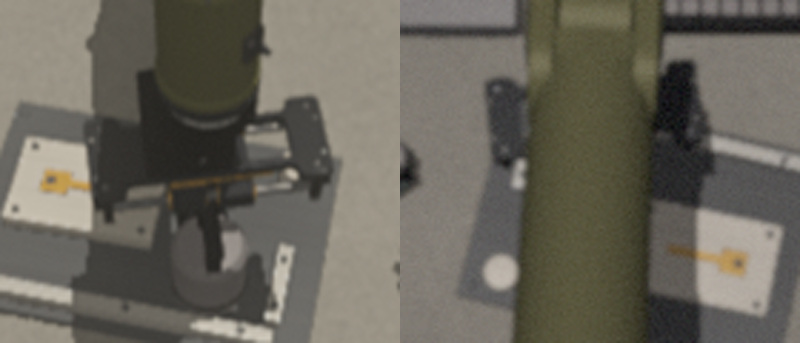

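```bash
python3 -c "
from h import *
d=load('s1')
print(proj(d,[[.6527,.0177+.05,.192],[.6527,.0177-.05,.192]]))
print(proj(load('s2'),[[.6542,.0076,.117],[.6542,.0076,.137]]))
print(proj(load('scene0'),[[.654,.009,.144],[.654,.009,.012],[.61,.004,.144],[.694,.013,.144]]))
print(proj(load('t2'),[[.6542,.0076,.131]]))
s=ctrl.get_state();print(s['joint_positions'])
"
```

```text
[[287.45312088 193.88314124]
 [245.58433977 194.81207783]]
[[262.16210688 210.24453001]
 [262.19854094 206.36363835]]
[[262.77177093 204.89178966]
 [262.4926459  228.58893289]
 [260.29439384 189.93392297]
 [264.90232527 219.11244594]]
[[257.83286268 158.50503397]]
[-0.31201246  0.38079864  0.33300312  1.54819038 -0.12913987  1.23421
  1.72159526]
```

```bash
python3 -c "
from h import *
f=lambda t:cv2.resize(np.clip(load(t)['pixels'][178:248,232:297,::-1]*1.8,0,255).astype(np.uint8),(390,420),interpolation=cv2.INTER_CUBIC)
cv2.imwrite('pics/z2.png',np.hstack([f('scene0'),f('s2')]))"
```

```text
(no output)
```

View pics/z2.png

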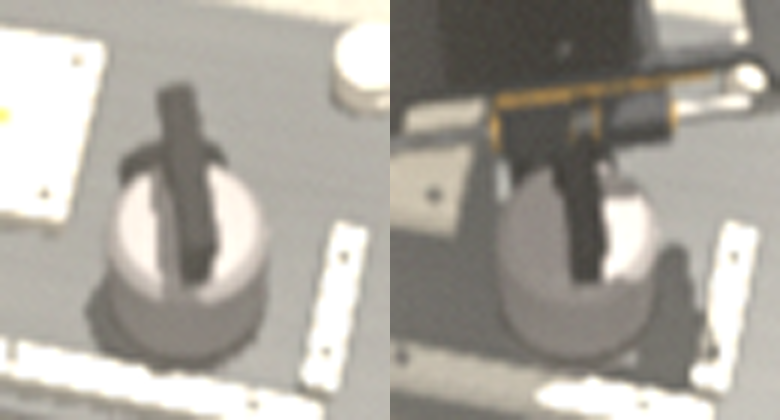

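Call:
{"method": "send_rows", "body": {"steps": [{"tx": 0,"ty": 0,"tz": -0.05,"turn": 0,"grip": 0},{"tx": 0,"ty": 0,"tz": -0.05,"turn": 0,"grip": 0},{"tx": 0,"ty": 0,"tz": 0,"turn": 0,"grip": 0},{"tx": 0,"ty": 0,"tz": 0,"turn": 0,"grip": 0}]}}

```text
time: 5.62
position: [0.6542, 0.0076, 0.1369]
tool_rot: [-0.172, 3.137, 0.0]
ft_force: [-0.4, 0.2, -1.3]
grip_width: 0.005
grip_force: 0.0
```

```bash
python3 -c "
from h import *
go(.654,.009,.132,96.3)
d=grab('scene','s3'); a=load('s2')['pixels'].astype(int); b=d['pixels'].astype(int)
D=abs(a-b).sum(2)[178:248:5,232:297:4]; print(D)
"
```

```text
t 5.62 p [0.6542 0.0076 0.1369] heading y 96.26 tilt z [ 1.e-04  1.e-04 -1.e+00] F [-0.4  0.2 -1.3] grip 0.005 0.0
turn units -0.005
units (after turn) tx ty tz [0.    0.024 0.082]
[[  0   2   8   4   8   7   2   2   0   3   1  12   2   6   4   8   6]
 [  2   7   3   3   2   5   4  21   3   3   8  25  12  29  48  10   0]
 [  0   1   7   3   2  12   4   4   6  16  13  30  41  23 157 248  10]
 [  5  21  62 118  45  41  10  34  41  29  28  21  25 116  60  38  40]
 [  4  56  71  73  21   3   1   4  33  13  36  18  27  27   7   2   6]
 [ 81  44  36   8   3  43   3  12   3  24  23   4   1   2   1   1   4]
 [  1   2   0   1   7   1   5  12   5  13   2   3   2   2   1   3   4]
 [  4   1   2   0   2   3   2   2   1   3   2   0   1   2   2   1   1]
 [  1   3   6   0   2   1   0   5   3   2   3   1  22   2   0   3   2]
 [  1   1   5   4   4   1   4   2   2  43   2   3   1   2   1   2   1]
 [  0   4   5   2   4   1   1   0   1   2   0   2   3  38   1   1   1]
 [  1   4   7   4   7   6   5   3   3   1   2   3   5   2   3   2   2]
 [  1   2   1   3   1   3   2   4   2   1   2   2   2   1   0   1   6]
 [  1   2   1   2   2   3  69  10   2   1   0   4  15   1   5   5   5]]
```

Call:
{"method": "send_rows", "body": {"steps": [{"tx": 0,"ty": 0,"tz": 0,"turn": 0,"grip": 1},{"tx": 0,"ty": 0,"tz": 0,"turn": 0,"grip": 1},{"tx": 0,"ty": 0,"tz": 0,"turn": 0,"grip": 1},{"tx": 0,"ty": 0,"tz": 0,"turn": 0,"grip": 1},{"tx": 0,"ty": 0,"tz": 0,"turn": 0,"grip": 1},{"tx": 0,"ty": 0,"tz": 0,"turn": 0,"grip": 1},{"tx": 0,"ty": 0,"tz": 0,"turn": 0,"grip": 1},{"tx": 0,"ty": 0,"tz": 0,"turn": 0,"grip": 1}]}}

```text
time: 6.68
position: [0.6542, 0.0076, 0.1369]
tool_rot: [-0.172, 3.137, 0.0]
ft_force: [-1.2, -0.6, -0.2]
grip_width: 0.833
grip_force: 0.0
```

```bash
python3 -c "
from h import *
go(.654,.009,.132,96.3)
d=grab('scene','s4')
f=lambda t:cv2.resize(np.clip(load(t)['pixels'][165:235,230:295,::-1].astype(float)*2.2+15,0,255).astype(np.uint8),(390,420),interpolation=cv2.INTER_CUBIC)
im=np.hstack([f('s3'),f('s4')])
q=proj(d,[[.6542,.0076,.123],[.6542,.0076,.142],[.6542-.006,.0076+.055,.123],[.6542+.006,.0076-.055,.123]])
for u,v in q: 
  for o in(0,390): cv2.circle(im,(int((u-230)*6+o),int((v-165)*6)),4,(0,0,255),1)
cv2.imwrite('pics/z4.png',im)"
```

```text
t 6.67 p [0.6542 0.0076 0.1369] heading y 96.26 tilt z [ 1.e-04  0.e+00 -1.e+00] F [-1.2 -0.6 -0.2] grip 0.833 0.0
turn units -0.005
units (after turn) tx ty tz [0.001 0.024 0.082]
```

View pics/z4.png

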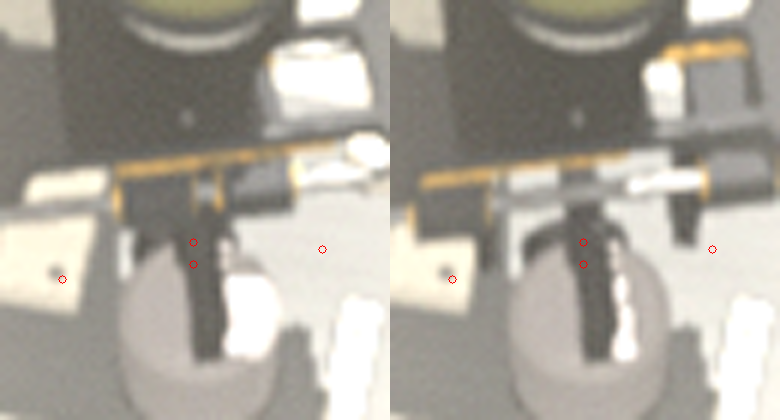

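```bash
python3 -c "
from h import *
g=lambda t:cv2.cvtColor(load(t)['pixels'],cv2.COLOR_RGB2GRAY).astype(int)
a,b,c=g('scene0'),g('s3'),g('s4')
print('cols',list(range(252,275)))
for v in range(190,216): print(v,'s0',a[v,252:275].tolist()); print('    s3',b[v,252:275].tolist()); print('    s4',c[v,252:275].tolist())
"
```

```text
cols [252, 253, 254, 255, 256, 257, 258, 259, 260, 261, 262, 263, 264, 265, 266, 267, 268, 269, 270, 271, 272, 273, 274]
190 s0 [99, 99, 99, 98, 99, 98, 98, 99, 99, 98, 98, 97, 99, 99, 98, 99, 99, 98, 99, 99, 98, 99, 98]
    s3 [40, 40, 43, 41, 42, 43, 44, 44, 46, 48, 48, 49, 51, 53, 55, 56, 58, 60, 65, 65, 60, 57, 61]
    s4 [40, 41, 40, 39, 42, 42, 44, 43, 46, 47, 47, 47, 52, 56, 55, 57, 61, 67, 78, 80, 81, 83, 86]
191 s0 [98, 99, 99, 99, 99, 98, 97, 96, 91, 89, 87, 89, 95, 98, 98, 98, 97, 98, 99, 98, 98, 98, 97]
    s3 [47, 48, 49, 52, 55, 56, 56, 59, 61, 65, 67, 61, 60, 58, 60, 62, 61, 61, 66, 64, 62, 58, 60]
    s4 [46, 47, 48, 53, 56, 56, 55, 57, 59, 65, 64, 64, 72, 78, 80, 79, 84, 89, 95, 97, 98, 98, 99]
192 s0 [99, 99, 99, 99, 99, 97, 89, 83, 76, 71, 71, 74, 88, 97, 98, 99, 98, 98, 98, 97, 98, 98, 98]
    s3 [67, 67, 67, 68, 71, 70, 68, 68, 69, 70, 68, 61, 54, 53, 55, 55, 51, 47, 50, 53, 58, 56, 59]
    s4 [70, 70, 71, 74, 79, 77, 63, 62, 65, 68, 66, 67, 80, 93, 95, 95, 97, 99, 100, 98, 97, 96, 98]
193 s0 [99, 99, 99, 100, 99, 94, 75, 64, 62, 62, 60, 65, 80, 96, 98, 98, 97, 9
[... 6313 characters left out ...]
, 52, 37, 41, 41, 38, 44, 90, 130, 98, 77, 78, 80, 78, 75]
214 s0 [133, 138, 138, 138, 138, 129, 94, 79, 77, 63, 56, 61, 61, 60, 59, 83, 126, 139, 140, 138, 139, 139, 128]
    s3 [79, 79, 79, 79, 79, 79, 80, 79, 76, 54, 42, 41, 42, 40, 42, 80, 132, 146, 146, 144, 145, 144, 134]
    s4 [77, 80, 79, 79, 79, 78, 80, 80, 75, 56, 42, 42, 41, 39, 42, 82, 119, 93, 77, 78, 80, 80, 75]
215 s0 [133, 138, 138, 139, 139, 131, 95, 79, 77, 65, 58, 61, 62, 59, 60, 74, 113, 137, 140, 139, 140, 138, 129]
    s3 [78, 80, 79, 79, 80, 79, 78, 80, 76, 59, 44, 39, 41, 40, 40, 67, 117, 144, 146, 146, 145, 144, 134]
    s4 [78, 80, 78, 79, 78, 78, 80, 79, 75, 57, 42, 39, 41, 39, 39, 68, 101, 92, 79, 77, 80, 80, 77]
```

The shut fingertips appear higher in the image (row ≈203.5) than predicted (row ≈210), above the bar. I go lower, with the tips still nominally clear of the can top, and close again.

Call:
{"method": "send_rows", "body": {"steps": [{"tx": 0,"ty": 0,"tz": 0.1,"turn": 0,"grip": 1},{"tx": 0,"ty": 0,"tz": 0.1,"turn": 0,"grip": 1},{"tx": 0,"ty": 0,"tz": 0.1,"turn": 0,"grip": 1},{"tx": 0,"ty": 0,"tz": 0.1,"turn": 0,"grip": 1},{"tx": 0,"ty": 0,"tz": 0,"turn": 0,"grip": 1},{"tx": 0,"ty": 0,"tz": 0,"turn": 0,"grip": 0},{"tx": 0,"ty": 0,"tz": 0,"turn": 0,"grip": 0},{"tx": 0,"ty": 0,"tz": 0,"turn": 0,"grip": 0},{"tx": 0,"ty": 0,"tz": 0,"turn": 0,"grip": 0},{"tx": 0,"ty": 0,"tz": 0,"turn": 0,"grip": 0},{"tx": 0,"ty": 0,"tz": 0,"turn": 0,"grip": 0},{"tx": 0,"ty": 0,"tz": 0,"turn": 0,"grip": 0}], "newtons": 25}}

```text
time: 8.22
position: [0.6541, 0.0076, 0.1128]
tool_rot: [-0.172, 3.137, 0.0]
ft_force: [-0.2, 0.5, -0.0]
grip_width: 0.289
grip_force: 0.0
```

Call:
{"method": "send_rows", "body": {"steps": [{"tx": 0,"ty": 0,"tz": 0,"turn": 0,"grip": 0},{"tx": 0,"ty": 0,"tz": 0,"turn": 0,"grip": 0},{"tx": 0,"ty": 0,"tz": 0,"turn": 0,"grip": 0},{"tx": 0,"ty": 0,"tz": 0,"turn": 0,"grip": 0}]}}

```text
time: 8.72
position: [0.6542, 0.0078, 0.1128]
tool_rot: [-0.172, 3.137, 0.0]
ft_force: [0.1, 1.2, -0.1]
grip_width: 0.182
grip_force: 25.0
```

Gripped (0.182 ≈ 16 mm, 25 N). Lift 60 mm.

Call:
{"method": "send_rows", "body": {"steps": [{"tx": 0,"ty": 0,"tz": -0.15,"turn": 0,"grip": 0},{"tx": 0,"ty": 0,"tz": -0.3,"turn": 0,"grip": 0},{"tx": 0,"ty": 0,"tz": -0.3,"turn": 0,"grip": 0},{"tx": 0,"ty": 0,"tz": -0.25,"turn": 0,"grip": 0},{"tx": 0,"ty": 0,"tz": 0,"turn": 0.5,"grip": 0},{"tx": 0,"ty": 0,"tz": 0,"turn": 0.8,"grip": 0},{"tx": 0,"ty": 0,"tz": 0,"turn": 0.8,"grip": 0},{"tx": 0,"ty": 0,"tz": 0,"turn": 0.8,"grip": 0},{"tx": 0,"ty": 0,"tz": 0,"turn": 0.8,"grip": 0},{"tx": 0,"ty": 0,"tz": 0,"turn": 0.8,"grip": 0},{"tx": 0,"ty": 0,"tz": 0,"turn": 0,"grip": 0}]}}

```text
time: 10.1
position: [0.6543, 0.0077, 0.1737]
tool_rot: [0.804, 3.036, 0.0]
ft_force: [-0.6, 0.2, -3.6]
grip_width: 0.178
grip_force: 25.0
```

```bash
python3 -c "
from h import *
go(.4515,-.363,.17)
grab('scene','s5')"
```

```text
t 10.1 p [0.6543 0.0077 0.1737] heading y 60.34 tilt z [ 7.e-04  0.e+00 -1.e+00] F [-0.6  0.2 -3.6] grip 0.178 25.0
units (after turn) tx ty tz [-0.119 -7.041  0.058]
```

Call:
{"method": "send_rows", "body": {"steps": [{"tx": 0,"ty": -0.2,"tz": 0,"turn": 0,"grip": 0},{"tx": 0,"ty": -0.4,"tz": 0,"turn": 0,"grip": 0},{"tx": -0.02,"ty": -0.65,"tz": 0,"turn": 0,"grip": 0},{"tx": -0.02,"ty": -0.8,"tz": 0,"turn": 0,"grip": 0},{"tx": -0.02,"ty": -0.8,"tz": 0,"turn": 0,"grip": 0},{"tx": -0.02,"ty": -0.8,"tz": 0,"turn": 0,"grip": 0},{"tx": -0.02,"ty": -0.8,"tz": 0,"turn": 0,"grip": 0},{"tx": -0.02,"ty": -0.8,"tz": 0,"turn": 0,"grip": 0},{"tx": 0,"ty": -0.7,"tz": 0,"turn": 0,"grip": 0},{"tx": 0,"ty": -0.5,"tz": 0,"turn": 0,"grip": 0},{"tx": 0,"ty": -0.35,"tz": 0,"turn": 0,"grip": 0},{"tx": 0,"ty": -0.2,"tz": 0,"turn": 0,"grip": 0}]}}

```text
time: 11.65
position: [0.4493, -0.3631, 0.1731]
tool_rot: [0.812, 3.035, -0.0]
ft_force: [-0.1, -0.1, -3.8]
grip_width: 0.183
grip_force: 25.0
```

Call:
{"method": "send_rows", "body": {"steps": [{"tx": 0,"ty": 0,"tz": 0,"turn": 0,"grip": 0},{"tx": 0,"ty": 0,"tz": 0,"turn": 0,"grip": 0}]}}

```text
time: 11.9
position: [0.4526, -0.3596, 0.1728]
tool_rot: [0.804, 3.037, 0.002]
ft_force: [-0.3, 0.1, -4.0]
grip_width: 0.179
grip_force: 25.0
```

```bash
python3 -c "
from h import *
go(.4515,-.363,.115)
a=grab('scene','s6')['pixels'][140:250,70:230,::-1];b=grab('top','t6')['pixels'][180:290,320:440,::-1]
cv2.imwrite('pics/p6.png',np.hstack([cv2.resize(a,(436,300),interpolation=2),cv2.resize(b,(327,300),interpolation=2)]))"
```

```text
t 11.9 p [ 0.4526 -0.3596  0.1728] heading y 60.34 tilt z [ 4.e-04  1.e-03 -1.e+00] F [-0.3  0.1 -4. ] grip 0.179 25.0
units (after turn) tx ty tz [-0.012 -0.06   0.963]
```

View pics/p6.png

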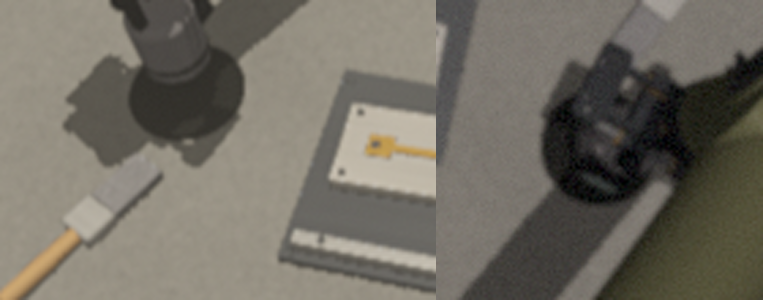

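The lamp hangs above the disc, its base near crop (182,65) over the disc at (187,90). Lowering.

Call:
{"method": "send_rows", "body": {"steps": [{"tx": -0.01,"ty": -0.06,"tz": 0.2,"turn": 0,"grip": 0},{"tx": 0,"ty": 0,"tz": 0.25,"turn": 0,"grip": 0},{"tx": 0,"ty": 0,"tz": 0.25,"turn": 0,"grip": 0},{"tx": 0,"ty": 0,"tz": 0.2,"turn": 0,"grip": 0},{"tx": 0,"ty": 0,"tz": 0.1,"turn": 0,"grip": 0},{"tx": 0,"ty": 0,"tz": 0,"turn": 0,"grip": 0},{"tx": 0,"ty": 0,"tz": 0,"turn": 0,"grip": 0}]}}

```text
time: 12.88
position: [0.4512, -0.3644, 0.1134]
tool_rot: [0.806, 3.035, -0.0]
ft_force: [0.2, 0.9, -4.2]
grip_width: 0.184
grip_force: 25.0
```

Call:
{"method": "send_rows", "body": {"steps": [{"tx": 0,"ty": 0,"tz": 0.03,"turn": 0,"grip": 0},{"tx": 0,"ty": 0,"tz": 0.03,"turn": 0,"grip": 0},{"tx": 0,"ty": 0,"tz": 0,"turn": 0,"grip": 0}]}}

```text
time: 13.25
position: [0.4508, -0.364, 0.1092]
tool_rot: [-0.806, -3.036, -0.0]
ft_force: [-0.1, 0.5, -4.1]
grip_width: 0.175
grip_force: 25.0
```

Call:
{"method": "send_rows", "body": {"steps": [{"tx": 0,"ty": 0,"tz": 0.02,"turn": 0,"grip": 0},{"tx": 0,"ty": 0,"tz": 0.02,"turn": 0,"grip": 0},{"tx": 0,"ty": 0,"tz": 0,"turn": 0,"grip": 0}]}}

```text
time: 13.62
position: [0.4509, -0.3641, 0.1069]
tool_rot: [0.806, 3.036, 0.0]
ft_force: [0.4, 0.7, -3.2]
grip_width: 0.179
grip_force: 25.0
```

Call:
{"method": "send_rows", "body": {"steps": [{"tx": 0,"ty": 0,"tz": 0.015,"turn": 0,"grip": 0},{"tx": 0,"ty": 0,"tz": 0,"turn": 0,"grip": 0}]}}

```text
time: 13.88
position: [0.4514, -0.3642, 0.1067]
tool_rot: [0.806, 3.035, 0.0]
ft_force: [0.3, 2.1, 2.9]
grip_width: 0.183
grip_force: 25.0
```

Call:
{"method": "send_rows", "body": {"steps": [{"tx": 0,"ty": 0,"tz": 0,"turn": 0,"grip": 0.3},{"tx": 0,"ty": 0,"tz": 0,"turn": 0,"grip": 0.5},{"tx": 0,"ty": 0,"tz": 0,"turn": 0,"grip": 1},{"tx": 0,"ty": 0,"tz": 0,"turn": 0,"grip": 1},{"tx": 0,"ty": 0,"tz": 0,"turn": 0,"grip": 1},{"tx": 0,"ty": 0,"tz": 0,"turn": 0,"grip": 1},{"tx": 0,"ty": 0,"tz": 0,"turn": 0,"grip": 1},{"tx": 0,"ty": 0,"tz": 0,"turn": 0,"grip": 1},{"tx": 0,"ty": 0,"tz": 0,"turn": 0,"grip": 1}]}}

```text
time: 15.0
position: [0.4509, -0.3641, 0.106]
tool_rot: [0.806, 3.036, 0.0]
ft_force: [-0.1, -0.9, -0.1]
grip_width: 0.988
grip_force: 0.0
```

Call:
{"method": "send_rows", "body": {"steps": [{"tx": 0,"ty": 0,"tz": -0.3,"turn": 0,"grip": 1},{"tx": 0,"ty": 0,"tz": -0.5,"turn": 0,"grip": 1},{"tx": 0,"ty": 0,"tz": -0.6,"turn": 0,"grip": 1},{"tx": 0,"ty": 0,"tz": -0.5,"turn": 0,"grip": 1},{"tx": 0,"ty": 0,"tz": 0,"turn": 0,"grip": 1}]}}

```text
time: 15.62
position: [0.4522, -0.3656, 0.224]
tool_rot: [0.805, 3.03, -0.002]
ft_force: [0.6, -0.5, 0.2]
grip_width: 0.997
grip_force: 0.0
```

```bash
cat >> h.py <<'E'
A=np.radians(-13.6); EX=np.array([np.cos(A),np.sin(A)]); EY=np.array([-np.sin(A),np.cos(A)])
O=.5817*EX+.0947*EY
def sw(x,y): return O+x/1000*EX+y/1000*EY
def ws(p): d=np.array(p)[:2]-O; return np.round(1000*np.array([d@EX,d@EY]),1)
def gs(x,y,z,hy=None): w=sw(x,y); print('target',w.round(4),'now stage',ws(ctrl.get_state()['position'])); go(w[0],w[1],z,hy)
E
python3 -c "
from h import *
gs(-93,-70,.2,76.4)"
```

```text
target [ 0.4808 -0.0909] now stage [ -56.2 -343.8]
t 15.62 p [ 0.4522 -0.3656  0.224 ] heading y 60.24 tilt z [ 0.0058 -0.0031 -1.    ] F [ 0.6 -0.5  0.2] grip 0.997 0.0
turn units -2.019
units (after turn) tx ty tz [0.613 4.563 0.4  ]
```

Call:
{"method": "send_rows", "body": {"steps": [{"tx": 0,"ty": 0,"tz": 0,"turn": -0.7,"grip": 1},{"tx": 0,"ty": 0,"tz": 0,"turn": -0.7,"grip": 1},{"tx": 0,"ty": 0,"tz": 0,"turn": -0.62,"grip": 1},{"tx": 0.08,"ty": 0.6,"tz": 0,"turn": 0,"grip": 1},{"tx": 0.08,"ty": 0.6,"tz": 0,"turn": 0,"grip": 1},{"tx": 0.08,"ty": 0.6,"tz": 0,"turn": 0,"grip": 1},{"tx": 0.08,"ty": 0.6,"tz": 0,"turn": 0,"grip": 1},{"tx": 0.08,"ty": 0.6,"tz": 0,"turn": 0,"grip": 1},{"tx": 0.08,"ty": 0.6,"tz": 0,"turn": 0,"grip": 1},{"tx": 0.08,"ty": 0.6,"tz": 0,"turn": 0,"grip": 1},{"tx": 0.06,"ty": 0.36,"tz": 0,"turn": 0,"grip": 1},{"tx": 0,"ty": 0,"tz": 0,"turn": 0,"grip": 1}]}}

```text
time: 17.12
position: [0.4787, -0.0878, 0.2197]
tool_rot: [-0.366, -3.12, -0.0]
ft_force: [1.2, 0.2, 0.2]
grip_width: 1.002
grip_force: 0.0
```

```bash
python3 -c "
from h import *
gs(-93,-70,.1,76.4)
for n in('top','scene'):
    d=grab(n,n+'8'); g=cv2.cvtColor(d['pixels'],cv2.COLOR_RGB2GRAY)
    print(n,proj(d,[[.4515,-.364,.006],[.4515,-.364,.086],[.4515,-.364,.131]]).round(1).tolist())
    e=np.load if 0 else None
    q=proj(d,[.4515,-.364,.086])[0].round().astype(int); w=g[q[1]-16:q[1]+17,q[0]-16:q[0]+17]
    b=cv2.resize(w,None,fx=4,fy=4,interpolation=2); m=((b>85)&(b<(115 if n=='top' else 125))).astype(np.uint8)
    print(w[::3,::2])
"
```

```text
target [ 0.4808 -0.0909] now stage [-95.7 -67.4]
t 17.12 p [ 0.4787 -0.0878  0.2197] heading y 76.63 tilt z [-6.e-04  2.e-04 -1.e+00] F [1.2 0.2 0.2] grip 1.002 0.0
turn units 0.029
units (after turn) tx ty tz [-0.046 -0.043  1.995]
top [[379.7, 233.1], [387.3, 231.8], [392.0, 231.0]]
[[ 32  14  27  30  26  29  28  26  38  70 101 117 118 119 113 113 117]
 [ 28  31  35  25  11  27  38  43  39  17  32  51  55  81 104 121 116]
 [ 29  33  34  56  77  89  98 102  91  50  16  25  34  29  85 116 115]
 [ 31  37  69  90 111 122 120 121  89  27  27  31  28  50 106 120 121]
 [ 46  62  89 118 120 123 120 119  83  34  32  30  40  34  77 115 114]
 [ 46  73  94 122 122 123 117  88  46  26  41  44  90  66  50 109 119]
 [ 48  71  92 124 127 123 101  59  34  28  36  92 111  70  46 102 120]
 [ 35  57  88 110 120  87  41  31  42  35  73 117  98  53  47 110 123]
 [ 16  20  58  87  76  30  10  31  41  66 109  96  66  33  65 117 117]
 [ 20  30  33  42  65  53  34  41  38  79  67  43  32  45 101 118 119]
 [ 56  59  51  42  24  29  26  29  32  39  30  24  42  89 118 119 122]]
scene [[138.3, 172.5], [131.1, 156.7], [126.7, 147.1]]
[[148 149 148 146 149 150 142  95  59  62  54  96 145 145 144 145 145]
 [148 149 147 149 150 126  68  61  60  56  52 105 149 146 145 143 143]
 [149 149 147 149 109  60  63  57  65  63  54  61  87  79 106 136 144]
 [146 148 142  91  62  61  52  85 136  96  53  52  65  79  66  65  97]
 [147 127  70  61  60  56 107 139  99  83  82 107 132 135 108  62  55]
 [151 100  56  58  54  54 114  95  82  83 131 137 135 137 119  85  55]
 [147 148 136  86  59  53  55  79 118 135 137 136 137 133 115  86  56]
 [146 147 148 121  85  53  51  83 137 136 136 140 134 116 105  76  73]
 [145 147 149 108  82  78  89 128 133 131 134 119 112  93  78  78  78]
 [146 147 111  60  68  80  96 104 106 103  97  83  77  76  78  78  78]
 [149 141  64  62  64  72  78  77  77  78  77  78  78  78  78  77  77]]
```

The lamp stands on the rest within a few mm. Now down toward the stage behind the carrier's near long edge.

Call:
{"method": "send_rows", "body": {"steps": [{"tx": -0.05,"ty": -0.04,"tz": 0.5,"turn": 0.03,"grip": 1},{"tx": 0,"ty": 0,"tz": 0.7,"turn": 0,"grip": 1},{"tx": 0,"ty": 0,"tz": 0.7,"turn": 0,"grip": 1},{"tx": 0,"ty": 0,"tz": 0.5,"turn": 0,"grip": 1},{"tx": 0,"ty": 0,"tz": 0.3,"turn": 0,"grip": 1},{"tx": 0,"ty": 0,"tz": 0.15,"turn": 0,"grip": 1},{"tx": 0,"ty": 0,"tz": 0,"turn": 0,"grip": 1},{"tx": 0,"ty": 0,"tz": 0,"turn": 0,"grip": 1}]}}

```text
time: 18.23
position: [0.482, -0.0929, 0.0498]
tool_rot: [0.379, 3.117, 0.0]
ft_force: [-0.7, -0.3, 0.3]
grip_width: 0.997
grip_force: 0.0
```

```bash
python3 -c "
from h import *
gs(-93,-70,.033,76.4)"
```

```text
target [ 0.4808 -0.0909] now stage [-91.4 -71.7]
t 18.23 p [ 0.482  -0.0929  0.0498] heading y 76.15 tilt z [ 1.6e-03 -1.0e-04 -1.0e+00] F [-0.7 -0.3  0.3] grip 0.997 0.0
turn units -0.032
units (after turn) tx ty tz [0.027 0.028 0.28 ]
```

Call:
{"method": "send_rows", "body": {"steps": [{"tx": 0,"ty": 0,"tz": 0.1,"turn": -0.03,"grip": 1},{"tx": 0,"ty": 0,"tz": 0.1,"turn": 0,"grip": 1},{"tx": 0,"ty": 0,"tz": 0.08,"turn": 0,"grip": 1},{"tx": 0,"ty": 0,"tz": 0,"turn": 0,"grip": 1}]}}

```text
time: 18.73
position: [0.4808, -0.0924, 0.0316]
tool_rot: [-0.371, -3.119, 0.0]
ft_force: [-0.9, 0.6, -0.1]
grip_width: 0.998
grip_force: 0.0
```

Call:
{"method": "send_rows", "body": {"steps": [{"tx": 0,"ty": 0,"tz": 0.06,"turn": 0,"grip": 1},{"tx": 0,"ty": 0,"tz": 0.04,"turn": 0,"grip": 1},{"tx": 0,"ty": 0,"tz": 0,"turn": 0,"grip": 1}]}}

```text
time: 19.1
position: [0.4811, -0.0924, 0.026]
tool_rot: [-0.371, -3.119, -0.0]
ft_force: [0.2, 0.4, 0.4]
grip_width: 1.001
grip_force: 0.0
```

Call:
{"method": "send_rows", "body": {"steps": [{"tx": 0,"ty": 0,"tz": 0.03,"turn": 0,"grip": 1},{"tx": 0,"ty": 0,"tz": 0,"turn": 0,"grip": 1}]}}

```text
time: 19.35
position: [0.4812, -0.0924, 0.0243]
tool_rot: [-0.371, -3.119, -0.0]
ft_force: [0.4, -0.1, -0.2]
grip_width: 0.995
grip_force: 0.0
```

Call:
{"method": "send_rows", "body": {"steps": [{"tx": 0,"ty": 0,"tz": 0.04,"turn": 0,"grip": 1},{"tx": 0,"ty": 0,"tz": 0,"turn": 0,"grip": 1}]}}

```text
time: 19.6
position: [0.4811, -0.0924, 0.0218]
tool_rot: [-0.371, -3.119, -0.0]
ft_force: [-0.3, 0.1, -0.1]
grip_width: 1.002
grip_force: 0.0
```

Call:
{"method": "send_rows", "body": {"steps": [{"tx": 0,"ty": 0,"tz": 0.04,"turn": 0,"grip": 1},{"tx": 0,"ty": 0,"tz": 0,"turn": 0,"grip": 1}]}}

```text
time: 19.85
position: [0.4811, -0.0924, 0.0193]
tool_rot: [-0.371, -3.119, -0.0]
ft_force: [0.3, 0.3, -0.2]
grip_width: 1.001
grip_force: 0.0
```

Call:
{"method": "send_rows", "body": {"steps": [{"tx": 0,"ty": 0,"tz": 0.04,"turn": 0,"grip": 1},{"tx": 0,"ty": 0,"tz": 0,"turn": 0,"grip": 1}]}}

```text
time: 20.1
position: [0.4811, -0.0924, 0.017]
tool_rot: [-0.371, -3.119, -0.0]
ft_force: [0.1, 0.1, -0.2]
grip_width: 1.0
grip_force: 0.0
```

Call:
{"method": "send_rows", "body": {"steps": [{"tx": 0,"ty": 0,"tz": 0.05,"turn": 0,"grip": 1},{"tx": 0,"ty": 0,"tz": 0,"turn": 0,"grip": 1}]}}

```text
time: 20.35
position: [0.481, -0.0924, 0.0139]
tool_rot: [-0.371, -3.119, -0.0]
ft_force: [-0.4, -0.3, 0.3]
grip_width: 0.998
grip_force: 0.0
```

Call:
{"method": "send_rows", "body": {"steps": [{"tx": 0,"ty": 0,"tz": 0.04,"turn": 0,"grip": 1},{"tx": 0,"ty": 0,"tz": 0,"turn": 0,"grip": 1}]}}

```text
time: 20.6
position: [0.4811, -0.0924, 0.0116]
tool_rot: [-0.371, -3.119, -0.0]
ft_force: [-0.1, -0.1, 0.3]
grip_width: 1.0
grip_force: 0.0
```

Call:
{"method": "send_rows", "body": {"steps": [{"tx": 0,"ty": 0,"tz": 0.04,"turn": 0,"grip": 1},{"tx": 0,"ty": 0,"tz": 0,"turn": 0,"grip": 1}]}}

```text
time: 20.85
position: [0.4811, -0.0924, 0.0092]
tool_rot: [-0.371, -3.119, -0.0]
ft_force: [0.2, -0.1, 0.4]
grip_width: 1.0
grip_force: 0.0
```

Call:
{"method": "send_rows", "body": {"steps": [{"tx": 0,"ty": 0,"tz": 0.04,"turn": 0,"grip": 1},{"tx": 0,"ty": 0,"tz": 0,"turn": 0,"grip": 1}]}}

```text
time: 21.1
position: [0.4811, -0.0924, 0.0068]
tool_rot: [-0.371, -3.119, -0.0]
ft_force: [-0.2, -0.0, -0.0]
grip_width: 0.999
grip_force: 0.0
```

Call:
{"method": "send_rows", "body": {"steps": [{"tx": 0,"ty": 0,"tz": 0.05,"turn": 0,"grip": 1},{"tx": 0,"ty": 0,"tz": 0,"turn": 0,"grip": 1}]}}

```text
time: 21.35
position: [0.481, -0.0924, 0.0037]
tool_rot: [-0.371, -3.119, -0.0]
ft_force: [-0.0, -0.3, 0.1]
grip_width: 1.0
grip_force: 0.0
```

Call:
{"method": "send_rows", "body": {"steps": [{"tx": 0,"ty": 0,"tz": 0.04,"turn": 0,"grip": 1},{"tx": 0,"ty": 0,"tz": 0,"turn": 0,"grip": 1}]}}

```text
time: 21.6
position: [0.4811, -0.0924, 0.0014]
tool_rot: [-0.371, -3.119, -0.0]
ft_force: [-0.7, -0.1, 0.5]
grip_width: 0.999
grip_force: 0.0
```

Call:
{"method": "send_rows", "body": {"steps": [{"tx": 0,"ty": 0,"tz": 0.04,"turn": 0,"grip": 1},{"tx": 0,"ty": 0,"tz": 0,"turn": 0,"grip": 1}]}}

```text
time: 21.85
position: [0.4811, -0.0924, -0.001]
tool_rot: [-0.371, -3.119, -0.0]
ft_force: [-0.3, -0.3, 0.7]
grip_width: 1.003
grip_force: 0.0
```

Call:
{"method": "send_rows", "body": {"steps": [{"tx": 0,"ty": 0,"tz": 0.04,"turn": 0,"grip": 1},{"tx": 0,"ty": 0,"tz": 0,"turn": 0,"grip": 1}]}}

```text
time: 22.1
position: [0.4811, -0.0924, -0.0034]
tool_rot: [-0.371, -3.119, 0.0]
ft_force: [0.4, -0.7, -0.4]
grip_width: 1.0
grip_force: 0.0
```

Call:
{"method": "send_rows", "body": {"steps": [{"tx": 0,"ty": 0,"tz": 0.03,"turn": 0,"grip": 1},{"tx": 0,"ty": 0,"tz": 0,"turn": 0,"grip": 1}]}}

```text
time: 22.35
position: [0.4813, -0.0924, -0.0037]
tool_rot: [-0.371, -3.119, -0.001]
ft_force: [-3.6, 1.5, 12.5]
grip_width: 1.0
grip_force: 6.3
```

Call:
{"method": "send_rows", "body": {"steps": [{"tx": 0,"ty": 0,"tz": 0.03,"turn": 0,"grip": 1},{"tx": 0,"ty": 0,"tz": 0,"turn": 0,"grip": 1}]}}

```text
time: 22.6
position: [0.4814, -0.0924, -0.0038]
tool_rot: [-0.371, -3.118, -0.002]
ft_force: [-10.2, 1.9, 28.6]
grip_width: 1.002
grip_force: 14.1
```

Call:
{"method": "send_rows", "body": {"steps": [{"tx": 0,"ty": 0,"tz": 0.03,"turn": 0,"grip": 1},{"tx": 0,"ty": 0,"tz": 0,"turn": 0,"grip": 1}]}}

```text
time: 22.85
position: [0.4813, -0.0924, -0.0039]
tool_rot: [-0.371, -3.118, -0.003]
ft_force: [-16.0, 3.7, 43.9]
grip_width: 1.002
grip_force: 21.9
```

Touch found at TCP z ≈ −0.0035, so the fingertips sit about 30 mm higher than reported; from here I use tip z = TCP z + 0.0155. Raising off the stage to a pushing height.

Call:
{"method": "send_rows", "body": {"steps": [{"tx": 0,"ty": 0,"tz": -0.1,"turn": 0,"grip": 1},{"tx": 0,"ty": 0,"tz": -0.1,"turn": 0,"grip": 1},{"tx": 0,"ty": 0,"tz": 0,"turn": 0,"grip": 1}]}}

```text
time: 23.22
position: [0.4815, -0.0924, 0.0035]
tool_rot: [0.371, 3.119, 0.0]
ft_force: [0.6, 0.9, 0.3]
grip_width: 1.002
grip_force: 0.0
```

```bash
python3 -c "
from h import *
gs(-93,-70,.0035,76.4)
gs(-11,-70,.0035,76.4)"
```

```text
target [ 0.4808 -0.0909] now stage [-92.  -71.3]
t 23.23 p [ 0.4815 -0.0924  0.0035] heading y 76.43 tilt z [ 6.e-04  0.e+00 -1.e+00] F [0.6 0.9 0.3] grip 1.002 0.0
turn units 0.003
units (after turn) tx ty tz [ 0.017  0.022 -0.   ]
target [ 0.5605 -0.1102] now stage [-92.  -71.3]
t 23.23 p [ 0.4815 -0.0924  0.0035] heading y 76.43 tilt z [ 6.e-04  0.e+00 -1.e+00] F [0.6 0.9 0.3] grip 1.002 0.0
turn units 0.003
units (after turn) tx ty tz [-1.35   0.022 -0.   ]
```

Call:
{"method": "send_rows", "body": {"steps": [{"tx": -0.1,"ty": 0,"tz": 0,"turn": 0,"grip": 1},{"tx": -0.1,"ty": 0,"tz": 0,"turn": 0,"grip": 1},{"tx": -0.1,"ty": 0,"tz": 0,"turn": 0,"grip": 1},{"tx": -0.1,"ty": 0,"tz": 0,"turn": 0,"grip": 1},{"tx": -0.1,"ty": 0,"tz": 0,"turn": 0,"grip": 1},{"tx": -0.1,"ty": 0,"tz": 0,"turn": 0,"grip": 1}]}}

```text
time: 23.98
position: [0.5136, -0.1003, 0.0026]
tool_rot: [-0.371, -3.113, -0.001]
ft_force: [-8.2, 1.7, 6.8]
grip_width: 0.997
grip_force: 3.9
```

Call:
{"method": "send_rows", "body": {"steps": [{"tx": -0.1,"ty": 0,"tz": 0,"turn": 0,"grip": 1},{"tx": -0.1,"ty": 0,"tz": 0,"turn": 0,"grip": 1},{"tx": -0.1,"ty": 0,"tz": 0,"turn": 0,"grip": 1},{"tx": -0.1,"ty": 0,"tz": 0,"turn": 0,"grip": 1},{"tx": -0.1,"ty": 0,"tz": 0,"turn": 0,"grip": 1},{"tx": 0,"ty": 0,"tz": 0,"turn": 0,"grip": 1}]}}

```text
time: 24.72
position: [0.5445, -0.1078, 0.0027]
tool_rot: [-0.371, -3.117, -0.0]
ft_force: [-3.8, 1.1, 1.7]
grip_width: 1.002
grip_force: 1.7
```

```bash
python3 -c "
from meas import *
gs(-11,-70,.0035,76.4)
for t,lo,roi in(('top',125,(205,135,345,245)),('scene',140,(170,160,315,260))):
    d=grab(t,t+'9')
    for uv,r in rects(d,.03,lo,amin=150,roi=roi): print(t,uv.round(),np.round(r[0],1),np.round(r[1],1),round(r[2],2),'stage',ws(np.array(r[0])/1000))
"
```

```text
target [ 0.5605 -0.1102] now stage [-27.1 -71.5]
t 24.73 p [ 0.5445 -0.1078  0.0027] heading y 76.42 tilt z [-2.9e-03  4.0e-04 -1.0e+00] F [-3.8  1.1  1.7] grip 1.002 1.7
turn units 0.002
units (after turn) tx ty tz [-0.269  0.025 -0.014]
top [284. 172.] [634. -70.] [39.7 61.2] 72.79 stage [ 51.  -13.7]
top [285. 156.] [683.7 -77.2] [301.3  16.3] 76.42 stage [100.9  -8.9]
scene [230. 237.] [684.4 -79.8] [300.8  16.7] 76.39 stage [102.3 -11.3]
scene [214. 218.] [ 617.4 -126.7] [151.4  71.8] 76.27 stage [ 48.2 -72.7]
scene [290. 194.] [592.2  39.2] [256.6 320.4] 88.41 stage [-15.4  82.6]
scene [201. 227.] [ 650.4 -172.7] [458.7 221.2] 40.46 stage [  91.1 -109.6]
```

Call:
{"method": "send_rows", "body": {"steps": [{"tx": -0.05,"ty": 0,"tz": 0,"turn": 0,"grip": 1},{"tx": -0.05,"ty": 0,"tz": 0,"turn": 0,"grip": 1},{"tx": -0.04,"ty": 0,"tz": 0,"turn": 0,"grip": 1},{"tx": 0,"ty": 0,"tz": 0,"turn": 0,"grip": 1}]}}

```text
time: 25.32
position: [0.5543, -0.1101, 0.0035]
tool_rot: [0.371, 3.118, -0.0]
ft_force: [-1.9, 0.3, -0.7]
grip_width: 1.001
grip_force: 0.6
```

Call:
{"method": "send_rows", "body": {"steps": [{"tx": -0.04,"ty": 0,"tz": 0,"turn": 0,"grip": 1},{"tx": 0,"ty": 0,"tz": 0,"turn": 0,"grip": 1}]}}

```text
time: 25.58
position: [0.5558, -0.1105, 0.0035]
tool_rot: [-0.371, -3.119, -0.0]
ft_force: [-4.2, 1.6, 1.0]
grip_width: 0.997
grip_force: 1.8
```

Call:
{"method": "send_rows", "body": {"steps": [{"tx": -0.03,"ty": 0,"tz": 0,"turn": 0,"grip": 1},{"tx": 0,"ty": 0,"tz": 0,"turn": 0,"grip": 1}]}}

```text
time: 25.82
position: [0.5575, -0.1108, 0.0035]
tool_rot: [-0.371, -3.119, -0.0]
ft_force: [-3.7, 1.6, 1.6]
grip_width: 1.002
grip_force: 2.2
```

Call:
{"method": "send_rows", "body": {"steps": [{"tx": -0.03,"ty": 0,"tz": 0,"turn": 0,"grip": 1},{"tx": 0,"ty": 0,"tz": 0,"turn": 0,"grip": 1}]}}

```text
time: 26.08
position: [0.5577, -0.1109, 0.0034]
tool_rot: [-0.371, -3.116, -0.001]
ft_force: [-8.4, 2.8, 6.3]
grip_width: 0.996
grip_force: 4.3
```

Call:
{"method": "send_rows", "body": {"steps": [{"tx": -0.03,"ty": 0,"tz": 0,"turn": 0,"grip": 1},{"tx": 0,"ty": 0,"tz": 0,"turn": 0,"grip": 1}]}}

```text
time: 26.32
position: [0.5577, -0.1109, 0.0034]
tool_rot: [-0.371, -3.112, -0.002]
ft_force: [-13.4, 2.3, 10.6]
grip_width: 0.996
grip_force: 6.6
```

Call:
{"method": "send_rows", "body": {"steps": [{"tx": -0.03,"ty": 0,"tz": 0,"turn": 0,"grip": 1},{"tx": 0,"ty": 0,"tz": 0,"turn": 0,"grip": 1}]}}

```text
time: 26.58
position: [0.5577, -0.1109, 0.0033]
tool_rot: [-0.37, -3.109, -0.003]
ft_force: [-17.2, 3.8, 15.4]
grip_width: 0.999
grip_force: 8.9
```

The carrier sits firmly against the long stop (force rising, position fixed). Backing off, lifting and turning for the +y push.

Call:
{"method": "send_rows", "body": {"steps": [{"tx": 0.2,"ty": 0,"tz": 0,"turn": 0,"grip": 1},{"tx": 0.2,"ty": 0,"tz": 0,"turn": 0,"grip": 1},{"tx": 0,"ty": 0,"tz": -0.4,"turn": 0,"grip": 1},{"tx": 0,"ty": 0,"tz": -0.6,"turn": 0,"grip": 1},{"tx": 0,"ty": 0,"tz": -0.4,"turn": 0,"grip": 0.5},{"tx": 0,"ty": 0,"tz": 0,"turn": 0.94,"grip": 0.5},{"tx": 0,"ty": 0,"tz": 0,"turn": 0.94,"grip": 0.5},{"tx": 0,"ty": 0,"tz": 0,"turn": 0.94,"grip": 0.5},{"tx": 0,"ty": 0,"tz": 0,"turn": 0.94,"grip": 0.5},{"tx": 0,"ty": 0,"tz": 0,"turn": 0.94,"grip": 0.5},{"tx": 0,"ty": 0,"tz": 0,"turn": 0.94,"grip": 0.5},{"tx": 0,"ty": 0,"tz": 0,"turn": 0.94,"grip": 0.5}]}}

```text
time: 28.08
position: [0.5402, -0.1066, 0.0876]
tool_rot: [1.721, 2.626, 0.002]
ft_force: [0.0, -0.6, 0.7]
grip_width: 0.501
grip_force: 0.0
```

Call:
{"method": "send_rows", "body": {"steps": [{"tx": 0,"ty": 0,"tz": 0,"turn": 0.94,"grip": 0.5},{"tx": 0,"ty": 0,"tz": 0,"turn": 0.94,"grip": 0.5},{"tx": 0,"ty": 0,"tz": 0,"turn": 0.94,"grip": 0.5},{"tx": 0,"ty": 0,"tz": 0,"turn": 0.94,"grip": 0.5},{"tx": 0,"ty": 0,"tz": 0,"turn": 0.94,"grip": 0.5},{"tx": 0,"ty": 0,"tz": 0,"turn": 0,"grip": 0.5},{"tx": 0,"ty": 0,"tz": 0,"turn": 0,"grip": 0.5}]}}

```text
time: 28.95
position: [0.5398, -0.1065, 0.0875]
tool_rot: [2.47, 1.941, 0.001]
ft_force: [0.2, 0.3, 0.1]
grip_width: 0.503
grip_force: 0.0
```

```bash
python3 -c "
from h import *
gs(47,-175,.06,-13.6)"
```

```text
target [ 0.5922 -0.2259] now stage [-32.  -71.3]
t 28.95 p [ 0.5398 -0.1065  0.0875] heading y -13.69 tilt z [ 1.e-03  1.e-04 -1.e+00] F [0.2 0.3 0.1] grip 0.503 0.0
turn units -0.011
units (after turn) tx ty tz [-1.729  1.316  0.459]
```

Call:
{"method": "send_rows", "body": {"steps": [{"tx": -0.35,"ty": 0.26,"tz": 0,"turn": 0,"grip": 0.5},{"tx": -0.35,"ty": 0.26,"tz": 0,"turn": 0,"grip": 0.5},{"tx": -0.35,"ty": 0.26,"tz": 0,"turn": 0,"grip": 0.5},{"tx": -0.35,"ty": 0.27,"tz": 0,"turn": 0,"grip": 0.5},{"tx": -0.33,"ty": 0.27,"tz": 0,"turn": 0,"grip": 0.5},{"tx": 0,"ty": 0,"tz": 0.4,"turn": 0,"grip": 0.5},{"tx": 0,"ty": 0,"tz": 0.5,"turn": 0,"grip": 0.5},{"tx": 0,"ty": 0,"tz": 0.3,"turn": 0,"grip": 0.5},{"tx": 0,"ty": 0,"tz": 0,"turn": 0,"grip": 0.5},{"tx": 0,"ty": 0,"tz": 0,"turn": 0,"grip": 0.5}]}}

```text
time: 30.2
position: [0.5925, -0.2266, 0.0164]
tool_rot: [2.471, 1.938, 0.002]
ft_force: [-0.4, 0.1, -0.3]
grip_width: 0.498
grip_force: 0.0
```

Call:
{"method": "send_rows", "body": {"steps": [{"tx": 0,"ty": 0,"tz": 0.1,"turn": 0,"grip": 0.5},{"tx": 0,"ty": 0,"tz": 0.08,"turn": 0,"grip": 0.5},{"tx": 0,"ty": 0,"tz": 0,"turn": 0,"grip": 0.5}]}}

```text
time: 30.58
position: [0.5914, -0.226, 0.0042]
tool_rot: [-2.472, -1.938, 0.0]
ft_force: [-0.1, 0.5, -0.6]
grip_width: 0.503
grip_force: 0.0
```

```bash
python3 -c "
from h import *
gs(47,-40,.0035,-13.6)"
```

```text
target [ 0.6239 -0.0947] now stage [  46.3 -175.3]
t 30.57 p [ 0.5914 -0.226   0.0042] heading y -13.81 tilt z [-6.e-04  3.e-04 -1.e+00] F [-0.1  0.5 -0.6] grip 0.503 0.0
turn units -0.026
units (after turn) tx ty tz [2.256 0.012 0.011]
```

Call:
{"method": "send_rows", "body": {"steps": [{"tx": 0,"ty": 0,"tz": 0.05,"turn": -0.03,"grip": 0.5},{"tx": 0,"ty": 0,"tz": 0.04,"turn": 0,"grip": 0.5},{"tx": 0,"ty": 0,"tz": 0,"turn": 0,"grip": 0.5}]}}

```text
time: 30.95
position: [0.5915, -0.2262, -0.0011]
tool_rot: [-2.468, -1.943, 0.0]
ft_force: [-0.6, 0.8, 0.7]
grip_width: 0.502
grip_force: 0.0
```

Call:
{"method": "send_rows", "body": {"steps": [{"tx": 0,"ty": 0,"tz": 0.04,"turn": 0,"grip": 0.5},{"tx": 0,"ty": 0,"tz": 0,"turn": 0,"grip": 0.5}]}}

```text
time: 31.2
position: [0.5916, -0.2262, -0.0034]
tool_rot: [-2.468, -1.943, 0.0]
ft_force: [-0.3, -0.1, 0.9]
grip_width: 0.505
grip_force: 0.0
```

Call:
{"method": "send_rows", "body": {"steps": [{"tx": 0,"ty": 0,"tz": 0.04,"turn": 0,"grip": 0.5},{"tx": 0,"ty": 0,"tz": 0,"turn": 0,"grip": 0.5}]}}

```text
time: 31.45
position: [0.5919, -0.2263, -0.0037]
tool_rot: [-2.468, -1.943, -0.002]
ft_force: [-4.0, 2.0, 13.0]
grip_width: 0.496
grip_force: 5.9
```

Call:
{"method": "send_rows", "body": {"steps": [{"tx": 0,"ty": 0,"tz": -0.14,"turn": 0,"grip": 0.5},{"tx": 0,"ty": 0,"tz": 0,"turn": 0,"grip": 0.5},{"tx": 0.12,"ty": 0,"tz": 0,"turn": 0,"grip": 0.5},{"tx": 0.12,"ty": 0,"tz": 0,"turn": 0,"grip": 0.5},{"tx": 0.1,"ty": 0,"tz": 0,"turn": 0,"grip": 0.5},{"tx": 0.1,"ty": 0,"tz": 0,"turn": 0,"grip": 0.5},{"tx": 0.1,"ty": 0,"tz": 0,"turn": 0,"grip": 0.5},{"tx": 0.1,"ty": 0,"tz": 0,"turn": 0,"grip": 0.5}]}}

```text
time: 32.45
position: [0.6005, -0.1886, 0.0026]
tool_rot: [-2.468, -1.943, 0.001]
ft_force: [-0.9, -2.1, -2.2]
grip_width: 0.499
grip_force: 1.0
```

Call:
{"method": "send_rows", "body": {"steps": [{"tx": 0.1,"ty": 0,"tz": 0,"turn": 0,"grip": 0.5},{"tx": 0.1,"ty": 0,"tz": 0,"turn": 0,"grip": 0.5},{"tx": 0.1,"ty": 0,"tz": 0,"turn": 0,"grip": 0.5},{"tx": 0.1,"ty": 0,"tz": 0,"turn": 0,"grip": 0.5},{"tx": 0.1,"ty": 0,"tz": 0,"turn": 0,"grip": 0.5},{"tx": 0.1,"ty": 0,"tz": 0,"turn": 0,"grip": 0.5},{"tx": 0.1,"ty": 0,"tz": 0,"turn": 0,"grip": 0.5},{"tx": 0.1,"ty": 0,"tz": 0,"turn": 0,"grip": 0.5}]}}

```text
time: 33.45
position: [0.6119, -0.1419, 0.0027]
tool_rot: [-2.468, -1.943, 0.0]
ft_force: [-1.5, -2.3, -1.8]
grip_width: 0.501
grip_force: 1.3
```

```bash
python3 -c "
from meas import *
gs(47,-35,.0026,-13.6)
for t,lo,roi in(('top',125,(205,135,345,245)),('scene',140,(170,160,315,260))):
    d=grab(t,t+'10')
    for uv,r in rects(d,.03,lo,amin=150,roi=roi): print(t,uv.round(),np.round(r[0],1),np.round(r[1],1),round(r[2],2),'stage',ws(np.array(r[0])/1000))
"
```

```text
target [ 0.6251 -0.0898] now stage [ 46.4 -88.7]
t 33.45 p [ 0.6119 -0.1419  0.0027] heading y -13.58 tilt z [-3.e-04  1.e-04 -1.e+00] F [-1.5 -2.3 -1.8] grip 0.501 1.3
turn units 0.002
units (after turn) tx ty tz [0.896 0.01  0.002]
top [268. 164.] [649.3 -13.7] [194.9 112.9] 76.37 stage [52.6 44.6]
scene [219. 254.] [716.7 -90.8] [305.  66.] 88.67 stage [136.2 -14.4]
scene [248. 228.] [649.5 -21.9] [205.1 112.4] 76.24 stage [54.7 36.8]
scene [291. 195.] [585.   33.2] [247.  324.4] 84.42 stage [-20.9  75.1]
scene [175. 192.] [ 536.9 -232.2] [230.4  46.9] 5.31 stage [  -5.2 -194.2]
```

Call:
{"method": "send_rows", "body": {"steps": [{"tx": 0.1,"ty": 0,"tz": 0,"turn": 0,"grip": 0.5},{"tx": 0.1,"ty": 0,"tz": 0,"turn": 0,"grip": 0.5},{"tx": 0.1,"ty": 0,"tz": 0,"turn": 0,"grip": 0.5},{"tx": 0.1,"ty": 0,"tz": 0,"turn": 0,"grip": 0.5},{"tx": 0.1,"ty": 0,"tz": 0,"turn": 0,"grip": 0.5},{"tx": 0.1,"ty": 0,"tz": 0,"turn": 0,"grip": 0.5},{"tx": 0.1,"ty": 0,"tz": 0,"turn": 0,"grip": 0.5},{"tx": 0.05,"ty": 0,"tz": 0,"turn": 0,"grip": 0.5},{"tx": 0,"ty": 0,"tz": 0,"turn": 0,"grip": 0.5}]}}

```text
time: 34.67
position: [0.6229, -0.0979, 0.003]
tool_rot: [-2.468, -1.944, -0.001]
ft_force: [-0.6, -2.9, 1.5]
grip_width: 0.503
grip_force: 1.2
```

Call:
{"method": "send_rows", "body": {"steps": [{"tx": 0.05,"ty": 0,"tz": 0,"turn": 0,"grip": 0.5},{"tx": 0.03,"ty": 0,"tz": 0,"turn": 0,"grip": 0.5},{"tx": 0.03,"ty": 0,"tz": 0,"turn": 0,"grip": 0.5},{"tx": 0,"ty": 0,"tz": 0,"turn": 0,"grip": 0.5}]}}

```text
time: 35.17
position: [0.6242, -0.0924, 0.003]
tool_rot: [2.468, 1.943, 0.0]
ft_force: [-1.1, -3.3, 1.8]
grip_width: 0.501
grip_force: 2.4
```

Call:
{"method": "send_rows", "body": {"steps": [{"tx": 0.03,"ty": 0,"tz": 0,"turn": 0,"grip": 0.5},{"tx": 0,"ty": 0,"tz": 0,"turn": 0,"grip": 0.5}]}}

```text
time: 35.42
position: [0.6246, -0.0907, 0.003]
tool_rot: [2.468, 1.943, 0.0]
ft_force: [-0.3, -4.6, 3.6]
grip_width: 0.501
grip_force: 2.5
```

Call:
{"method": "send_rows", "body": {"steps": [{"tx": 0.03,"ty": 0,"tz": 0,"turn": 0,"grip": 0.5},{"tx": 0,"ty": 0,"tz": 0,"turn": 0,"grip": 0.5}]}}

```text
time: 35.67
position: [0.625, -0.089, 0.0029]
tool_rot: [2.468, 1.943, 0.0]
ft_force: [-1.9, -3.7, 3.5]
grip_width: 0.502
grip_force: 2.5
```

Call:
{"method": "send_rows", "body": {"steps": [{"tx": 0.03,"ty": 0,"tz": 0,"turn": 0,"grip": 0.5},{"tx": 0,"ty": 0,"tz": 0,"turn": 0,"grip": 0.5}]}}

```text
time: 35.92
position: [0.6254, -0.0873, 0.003]
tool_rot: [2.468, 1.943, 0.0]
ft_force: [-1.8, -4.5, 3.6]
grip_width: 0.504
grip_force: 2.5
```

Call:
{"method": "send_rows", "body": {"steps": [{"tx": 0.03,"ty": 0,"tz": 0,"turn": 0,"grip": 0.5},{"tx": 0,"ty": 0,"tz": 0,"turn": 0,"grip": 0.5}]}}

```text
time: 36.17
position: [0.6255, -0.0867, 0.003]
tool_rot: [2.468, 1.941, -0.002]
ft_force: [-1.5, -6.0, 3.6]
grip_width: 0.5
grip_force: 3.4
```

Call:
{"method": "send_rows", "body": {"steps": [{"tx": 0.03,"ty": 0,"tz": 0,"turn": 0,"grip": 0.5},{"tx": 0,"ty": 0,"tz": 0,"turn": 0,"grip": 0.5}]}}

```text
time: 36.42
position: [0.6255, -0.0867, 0.003]
tool_rot: [2.468, 1.94, -0.004]
ft_force: [-1.8, -8.8, 3.1]
grip_width: 0.5
grip_force: 4.6
```

Call:
{"method": "send_rows", "body": {"steps": [{"tx": 0.03,"ty": 0,"tz": 0,"turn": 0,"grip": 0.5},{"tx": 0,"ty": 0,"tz": 0,"turn": 0,"grip": 0.5}]}}

```text
time: 36.67
position: [0.6255, -0.0867, 0.003]
tool_rot: [2.468, 1.938, -0.007]
ft_force: [-2.4, -10.4, 4.0]
grip_width: 0.499
grip_force: 5.9
```

Stopped firmly at the short stop. Backing off and lifting to check.

Call:
{"method": "send_rows", "body": {"steps": [{"tx": -0.2,"ty": 0,"tz": 0,"turn": 0,"grip": 0.5},{"tx": -0.2,"ty": 0,"tz": 0,"turn": 0,"grip": 0.5},{"tx": 0,"ty": 0,"tz": -0.4,"turn": 0,"grip": 0.5},{"tx": 0,"ty": 0,"tz": -0.6,"turn": 0,"grip": 0.5},{"tx": 0,"ty": 0,"tz": -0.6,"turn": 0,"grip": 0.5},{"tx": -0.3,"ty": -0.5,"tz": -0.3,"turn": 0,"grip": 0.5},{"tx": -0.3,"ty": -0.6,"tz": 0,"turn": 0,"grip": 0.5},{"tx": -0.3,"ty": -0.6,"tz": 0,"turn": 0,"grip": 0.5},{"tx": -0.3,"ty": -0.5,"tz": 0,"turn": 0,"grip": 0.5},{"tx": 0,"ty": 0,"tz": 0,"turn": 0,"grip": 0.5}]}}

```text
time: 37.92
position: [0.4738, -0.1438, 0.1167]
tool_rot: [-2.468, -1.94, -0.003]
ft_force: [0.6, -0.2, -0.5]
grip_width: 0.502
grip_force: 0.0
```

```bash
python3 -c "
from meas import *
gs(-35,55,.1,76.4)
a=grab('scene','s11')['pixels']; grab('top','t11')
x=cv2.resize(a[155:265,170:320,::-1],(545,400),interpolation=2); y=cv2.resize(a[110:220,95:165,::-1],(255,400),interpolation=2)
cv2.imwrite('pics/f11.png',np.hstack([x,y]))
for t,lo,roi in(('t11',125,(205,135,345,245)),('s11',140,(170,160,315,260))):
    d=load(t)
    for uv,r in rects(d,.03,lo,amin=150,roi=roi): print(t,uv.round(),np.round(r[0],1),np.round(r[1],1),round(r[2],2),'stage',ws(np.array(r[0])/1000))
"
```

```text
target [0.5666 0.017 ] now stage [ -87.4 -123. ]
t 37.92 p [ 0.4738 -0.1438  0.1167] heading y -13.67 tilt z [-0.      0.0031 -1.    ] F [ 0.6 -0.2 -0.5] grip 0.502 0.0
turn units 11.241
units (after turn) tx ty tz [ 0.873 -2.967  0.278]
t11 [277. 164.] [637.3 -63.6] [306.1 112.7] 76.34 stage [52.6 -6.7]
s11 [239. 228.] [638.5 -66.3] [305.1 112.2] 76.29 stage [54.5 -9. ]
s11 [209. 244.] [ 717.5 -136.9] [369.1 157.1] 56.82 stage [147.9 -59. ]
s11 [286. 192.] [591.7  21.7] [291.6 320.4] 88.41 stage [-11.7  65.5]
```

View pics/f11.png

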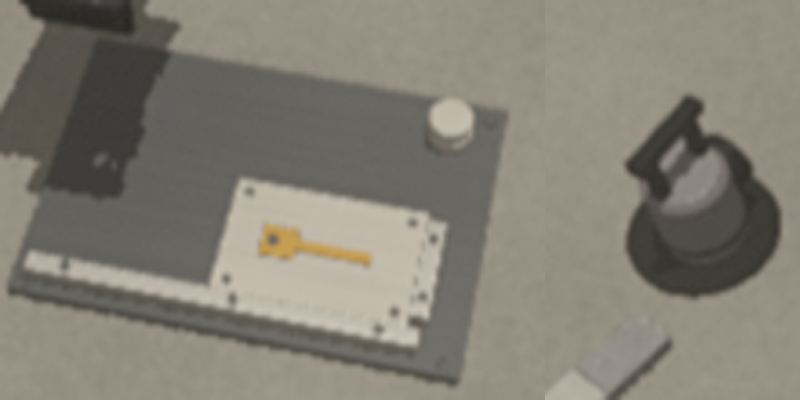

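The final view shows the carrier snug in the corner of the stops (its far corner near crop (415,320)), the lamp upright on the disc at crop (700,220), and the loupe untouched. Checking edge positions numerically.

```bash
python3 -c "
from meas import *
def edge(d,a,b,n,lo):
    g=cv2.cvtColor(d['pixels'],cv2.COLOR_RGB2GRAY).astype(np.float32); out=[]
    for f in np.linspace(0,1,9):
        p=np.array(a)*(1-f)+np.array(b)*f; s=np.arange(-8,8.1,.25)
        P=np.array([[*sw(*(p+k*np.array(n))),.03] for k in s]); q=proj(d,P).astype(np.float32)
        v=cv2.remap(g,q[:,0].reshape(1,-1),q[:,1].reshape(1,-1),cv2.INTER_LINEAR)[0]
        h=(v[:6].mean()+v[-6:].mean())/2; i=np.argmax(v>h); out.append(s[i])
    return np.round(out,1)
for t in('t11','s11'):
    d=load(t)
    print(t,'near edge dx from -1:',edge(d,(-1,0),(-1,110),(1,0),0))
    print(t,'right edge dy from -20:',edge(d,(10,-20),(75,-20),(0,1),0))
    print(t,'stop near face dx from 95 (z.03):',edge(d,(95,-150),(95,-40),(1,0),0))
    print(t,'stop right end dy from -160:',edge(d,(99,-160),(105,-160),(0,1),0)); print(t,'short stop near end dx from 5',edge(d,(5,134),(5,140),(1,0),0))
"
```

```text
t11 near edge dx from -1: [-2.2 -2.2 -2.5 -2.2 -1.8 -2.  -1.8 -2.  -2. ]
t11 right edge dy from -20: [-0.8  0.8  0.5  0.   0.8  0.5  0.8  0.8  0. ]
t11 stop near face dx from 95 (z.03): [-1.8 -2.  -2.  -2.2 -2.  -1.8 -1.5 -1.8 -1.5]
t11 stop right end dy from -160: [ 0.5  0.5  0.2  0.2  0.2  0.  -0.2 -0.2 -0.2]
t11 short stop near end dx from 5 [-1.8 -1.8 -1.8 -2.  -2.  -2.  -2.  -2.  -2. ]
s11 near edge dx from -1: [0.  0.2 0.5 0.8 1.  0.8 0.5 0.5 0.2]
s11 right edge dy from -20: [-3.2 -1.5 -1.  -1.8 -1.2 -1.2 -1.8 -1.2 -1.5]
s11 stop near face dx from 95 (z.03): [ 0.  -0.5 -0.2 -0.5 -0.2 -0.5 -0.2 -0.2 -0.2]
s11 stop right end dy from -160: [-1.5 -1.5 -1.5 -1.5 -1.5 -1.5 -1.2 -1.2 -1.2]
s11 short stop near end dx from 5 [0.  0.  0.2 0.2 0.2 0.2 0.  0.  0. ]
```

Relative to the stops, both carrier edges are within about 0.7 mm of where they belong. Handing in.

```bash
python3 -c "
from h import *
print(ctrl.close_job())"
```

```text
the job is handed in; nothing more can be done
None
```

I set the lamp upright and released on the rubber rest, pushed the carrier flush against both stops, and handed the job in at about 38 s; the hand-in call gave no verdict, but by my images the lamp is within a few mm of the rest's centre, the carrier's edges are within about 1 mm of the stops, and the loupe has not moved (jar and brush not re-measured).

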